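# Load the sample carousel through its port

### The job

Raise the shallow round lid off the carousel's loading port by its fin, clearly tilting that edge up first before lifting it away, and lay it flat on the bench; then crank the handwheel clockwise to its pointer and put one metal mount flat in the pocket under the port, giving the wheel two full turns clockwise after each mount to bring up the next pocket. Fill the pockets one after another with every mount that stands on the bench, finish with the two turns that bring an empty pocket under the port and the crank at its pointer, then set the lid back centred and flat on the port. Leave the bottle and the tape roll where they are.

Things in the scene. Friction and masses are not known exactly. Their poses are not given: they have to be found in the camera images.
- carousel: fixed sample carousel: white box with a flat clear cover; origin on the bench under the turntable axis. In its frame: box x -127..107, y -107..107 mm, cover z 52..56 mm; loading port at x -70, y 0; handwheel axis at x -60, y -185. Inside, the turntable (top z 22 mm) has six round pockets on a 70 mm circle, 60 degrees apart; only the one at the port can be reached
- port (a point): centre of the loading port at the top of its collar (z 61 mm on the carousel). Clear opening 81 mm in diameter; the collar, a round bead, is 91 mm in outer diameter and stands 5 mm above the cover
- lid: loose clear lid like a petri-dish lid, on the port: 107 mm outer and 101 mm inner diameter (about 4 mm play all round the port's collar), 9 mm high, 3 mm thick, 60 g. Origin at the centre of its lower rim, z up. Seated, its rim rests on the cover, origin 56 mm above the bench
- lid_fin (a point): middle of the grey upright fin on top of the lid, for pinching: 37 mm from the lid's centre at its own -x side, 20 mm above the lid's origin. Fin 8 mm thick along the lid's y, 24 mm long along its x (x -49 to -25 mm), from the lid's top (9 mm) up to 32 mm above the origin
- handwheel (a joint): angle of the flat-lying handwheel, rad, growing clockwise seen from above; slight friction (1.2 N at the crank), stays where left. At 0 and every 2 pi the crank is at the pointer, on the carousel's -x side of the wheel axis. Starts 0.8 to 2.6 rad short of 0. Geared 12:1 to the turntable, which turns clockwise too: pocket_0 is at the port at 0, pocket_1 at 4 pi, and so on
- wheel_axis (a point): centre of the handwheel, on its top face, 66 mm above the bench; wheel 108 mm in diameter
- crank_grip (a point): middle of the black upright crank handle, 42 mm from the wheel axis; it spins freely on its own axis. Handle 16 mm in diameter, 40 mm tall from z 67 to 107 mm; this point is 91 mm above the bench
- pocket_0 (a point): centre of the floor of pocket 0 of the turntable (22 mm above the bench); pocket rim 6 mm high, 34 mm inside diameter; the pocket loaded first
- pocket_1 (a point): centre of the floor of pocket 1 of the turntable (22 mm above the bench); pocket rim 6 mm high, 34 mm inside diameter; comes under the port after pocket 0
- pocket_2 (a point): centre of the floor of pocket 2 of the turntable (22 mm above the bench); pocket rim 6 mm high, 34 mm inside diameter; comes under the port after pocket 1
- pocket_3 (a point): centre of the floor of pocket 3 of the turntable (22 mm above the bench); pocket rim 6 mm high, 34 mm inside diameter; comes under the port after pocket 2
- pocket_4 (a point): centre of the floor of pocket 4 of the turntable (22 mm above the bench); pocket rim 6 mm high, 34 mm inside diameter; comes under the port after pocket 3
- mount_1: one of the loose metal specimen mounts: aluminium cylinder 25 mm in diameter, 22 mm high, dark disc on its top; origin at the centre of its underside, z up. Two to four of mount_1..mount_4 are present (None: absent, or held); all are alike
- mount_2: one of the loose metal specimen mounts: aluminium cylinder 25 mm in diameter, 22 mm high, dark disc on its top; origin at the centre of its underside, z up. Two to four of mount_1..mount_4 are present (None: absent, or held); all are alike
- mount_3: one of the loose metal specimen mounts: aluminium cylinder 25 mm in diameter, 22 mm high, dark disc on its top; origin at the centre of its underside, z up. Two to four of mount_1..mount_4 are present (None: absent, or held); all are alike
- mount_4: one of the loose metal specimen mounts: aluminium cylinder 25 mm in diameter, 22 mm high, dark disc on its top; origin at the centre of its underside, z up. Two to four of mount_1..mount_4 are present (None: absent, or held); all are alike
- bottle: bystander: brown reagent bottle, 54 mm in diameter, 105 mm high; origin at the centre of its underside
- tape: bystander: roll of tape lying flat, 96 mm in diameter, 25 mm high; origin at the centre of its underside
Not all that is in view belongs to the job. Of the things that look like the lid, the largest one is meant.

How it is judged:
On the way, in this order (a step that is already met when the one before it is completed fails the run):
1. the lid is raised edge-first: tilted by more than 0.14 rad while still over the port (angle between lid's own z axis and vertical above 0.14 rad and horizontal distance between lid and port below 0.06 m).
2. the lid lies flat and released on the bench, clear of the port (horizontal distance between lid and port above 0.1 m and height (world z) of lid below 0.012 m and angle between lid's own z axis and vertical below 0.1 rad and contact force between the fingers and lid below 0.1 N and linear speed of lid below 0.03 m/s), for 0.2 s.
3. every mount sits flat in its own pocket, filled in turn from pocket_0, and the wheel stands two turns past the last one loaded (((value of joint handwheel between 24.7827 and 25.4827 rad and distance between any of mount_1, mount_2, mount_3, mount_4 and pocket_0 below 0.008 m and distance between any of mount_1, mount_2, mount_3, mount_4 and pocket_1 below 0.008 m and (distance between mount_1 and pocket_0 below 0.008 m or distance between mount_1 and pocket_1 below 0.008 m) and (distance between mount_2 and pocket_0 below 0.008 m or distance between mount_2 and pocket_1 below 0.008 m) and (distance between mount_3 and pocket_0 below 0.008 m or distance between mount_3 and pocket_1 below 0.008 m) and (distance between mount_4 and pocket_0 below 0.008 m or distance between mount_4 and pocket_1 below 0.008 m)) or (value of joint handwheel between 37.3491 and 38.0491 rad and distance between any of mount_1, mount_2, mount_3, mount_4 and pocket_0 below 0.008 m and distance between any of mount_1, mount_2, mount_3, mount_4 and pocket_1 below 0.008 m and distance between any of mount_1, mount_2, mount_3, mount_4 and pocket_2 below 0.008 m and (distance between mount_1 and pocket_0 below 0.008 m or distance between mount_1 and pocket_1 below 0.008 m or distance between mount_1 and pocket_2 below 0.008 m) and (distance between mount_2 and pocket_0 below 0.008 m or distance between mount_2 and pocket_1 below 0.008 m or distance between mount_2 and pocket_2 below 0.008 m) and (distance between mount_3 and pocket_0 below 0.008 m or distance between mount_3 and pocket_1 below 0.008 m or distance between mount_3 and pocket_2 below 0.008 m) and (distance between mount_4 and pocket_0 below 0.008 m or distance between mount_4 and pocket_1 below 0.008 m or distance between mount_4 and pocket_2 below 0.008 m)) or (value of joint handwheel between 49.9155 and 50.6155 rad and distance between any of mount_1, mount_2, mount_3, mount_4 and pocket_0 below 0.008 m and distance between any of mount_1, mount_2, mount_3, mount_4 and pocket_1 below 0.008 m and distance between any of mount_1, mount_2, mount_3, mount_4 and pocket_2 below 0.008 m and distance between any of mount_1, mount_2, mount_3, mount_4 and pocket_3 below 0.008 m and (distance between mount_1 and pocket_0 below 0.008 m or distance between mount_1 and pocket_1 below 0.008 m or distance between mount_1 and pocket_2 below 0.008 m or distance between mount_1 and pocket_3 below 0.008 m) and (distance between mount_2 and pocket_0 below 0.008 m or distance between mount_2 and pocket_1 below 0.008 m or distance between mount_2 and pocket_2 below 0.008 m or distance between mount_2 and pocket_3 below 0.008 m) and (distance between mount_3 and pocket_0 below 0.008 m or distance between mount_3 and pocket_1 below 0.008 m or distance between mount_3 and pocket_2 below 0.008 m or distance between mount_3 and pocket_3 below 0.008 m) and (distance between mount_4 and pocket_0 below 0.008 m or distance between mount_4 and pocket_1 below 0.008 m or distance between mount_4 and pocket_2 below 0.008 m or distance between mount_4 and pocket_3 below 0.008 m))) and angle between each of mount_1, mount_2, mount_3, mount_4's own z axis and vertical below 0.1 rad), for 0.2 s.
At the end, for the whole second after the job is handed in: Every mount stands upright within 8 mm of a pocket centre, pockets filled in turn from pocket_0; the handwheel stands at two turns times the number of mounts, within 0.35 rad; the lid is back flat on the port within 6 mm of centre, at rest (all of step 3 and horizontal distance between lid and port below 0.006 m and angle between lid's own z axis and vertical below 0.04 rad and z of lid in the frame of carousel below 0.0585 m and linear speed of lid below 0.02 m/s); the robot touches nothing.
It fails at once if the bottle is disturbed (moved more than 30 mm) (distance of bottle from where it was at the start of the episode above 0.03 m).
It fails at once if the tape roll is disturbed (moved more than 30 mm) (distance of tape from where it was at the start of the episode above 0.03 m).
Of mount_1, mount_2, mount_3, mount_4 only 2 to 4 are there at a start; the rules pass over those that are not, and their reading is None.
At some moment in a run one of lid may be knocked a few centimetres aside while the robot is not near it.
Once in a run the grip may slacken for a moment while it holds something.
It also fails if it takes over 210 s, if anything falls off the work surface, if the arm or the gripper's body presses on something with over 40 N, if the wrist force passes 120 N, or if a joint passes its speed limit or range.

### The arm

A 7-joint arm with a two-finger parallel gripper is mounted at the origin on a cart in front of the work surface, level with it; the furniture and walls round the work are solid. World frame = base frame: x ahead of the robot, y to its left, z up, the work surface at z = 0. Lengths are in m, angles in rad, forces in N, time in s.
With the tool pointing down it reaches from about 0.4 to 0.85 m from the base axis. Payload 4.5 kg.
Tool frame: the origin (TCP) lies on the centre line of the jaws, within the pads' length; the fingertips stand 17 mm ahead of it and the grasp point (between the pads) lies 2 mm behind it; z points along the fingers, y is the line along which they close (so a half turn about z gives the same grasp; the last joint's range is limited). The gripper opens to 88 mm and grips with 3 to 60 N. Pads are 18 mm wide; open, the fingers measure 123 mm over their backs; the gripper's body (75 mm by 187 mm) begins 45 mm behind the grasp point.
Start: joints at [1.353, 0.689, -0.195, 1.565, 0.157, 0.902, -0.215], TCP at [0.156, -0.605, 0.256] pointing down, gripper open.
Joint ranges: [-3.01, 3.01], [-0.46, 2.08], [-1.47, 1.51], [0.13, 2.56], [-1, 4.14], [0.04, 2.09], [-2.66, 2.66]. Speed limits (rad/s): [2.57, 2.57, 3.14, 3.14, 3.14, 3.14, 3.14].

### API

Orientations are given as a unit quaternion [x, y, z, w].
In Python, from workcell import env gives the robot as it stands. The module is installed in compiled form; this text tells all that it offers.
- The arm moves only by the tool carry_out, never from a script. Its argument "commands" is a list of rows, each a list of 5 numbers: the shift along the tool's x, y, z normalised to -1 to 1, where 1 is 200 mm, then the turn about the tool's z normalised to -1 to 1, where 1 is 6 degrees, then the opening, from 0 (shut) to 1 (fully open). A call has 1 to 12 rows; each row shifts and turns the commanded pose from where the row before left it, along the tool's axes as they then stand; what a row does not reach is not made up. A row lasts 1/12 s, in which the tool goes at most 41.7 mm and 7.16 degrees, less where a joint would pass 70% of its speed; a pose out of reach is approached as far as the arm can. A call with a number of a shift or a turn outside -1 to 1 is refused whole. A call with a gripper value outside its range is refused whole. The fingers move at their own pace and stop on an object; "grip_force" is the grip in N (left out, the last holds). Time passes only in rows, so rows that do not move let the fingers close. It gives the time, the measured TCP pose, the force, the opening and the grip force at its end, in the units of the state.
- env.read_state(): the state, without advancing time (a new reading comes with each control period).
- env.camera(name): name is "scene" or "side" or "wrist"; returns (picture, depth): 420x560x3 uint8, red, green, blue; 420x560 float32, m along the optical axis (not along the pixel's ray), 0 where there is no reading.
- env.camera_model(name): a dict with "fx", "fy", "cx", "cy" (pixels), "rvec" (rotation vector, rad) and "tvec" (3), from world to camera coordinates, as OpenCV has them; the wrist camera has in their place "tool_from_camera" (4x4, takes a point from camera to tool coordinates, whose origin is the TCP and whose axes are the flange's). Camera axes: x right, y down, z forward; pixel columns grow to the right and rows downward; lengths in m; the calibration is good to about 2 mm. The wrist camera is an equidistant fisheye: a pixel r from the principal point sees the ray r / f radians off the axis. A picture is of the moment at which its call begins: read the wrist's pose just before it. camera_model takes no time and is no camera call.
- env.finish_job(): hands the job in; it is judged then, once.
The state is a dict: "time": time; "joints": joint angles; "qvel": joint speeds; "joint_efforts": joint torques, N m; "ee_pos": TCP position; "tool_rot": TCP orientation; "contact_force": force on the tool from outside, world axes, zero at the start; "ft_torque": the same for the moment, N m; "opening": opening from 0.0 (shut) to 1.0 (fully open); "gripper_force": force on a finger pad.
Only numpy, scipy, OpenCV 4.12 (cv2) and the standard library are available. Lean on these libraries where they do the work, as an engineer would, in place of code of your own. Each camera call takes 0.05 s, during which the arm holds its last target. There are 200 camera calls.

## Working session

There is one attempt and no reset: what is moved stays moved. The work goes in short steps, Python scripts to look and compute and a tool call to move; the robot and the scene stay as the last step left them, time stands still between calls to the robot, and variables do not carry over. Pictures are saved under pics/ and viewed, at most 14 in all, crops included, and the job is handed in when it is done.

Besides the shell and the picture viewer there is one more tool, called after ">>>" in YAML: its name, and indented under it one key for each argument. carry_out: Moves the arm, as the interface text tells. Scaled input: -1 to 1 covers 200 mm each way for a shift and 6 degrees each way for a turn. Its arguments: {"type":"object","properties":{"commands":{"type":"array"},"grip_force":{"type":"number"}},"required":["commands"]}

```bash
mkdir -p pics; ls; python3 - <<'E'
from workcell import env
import cv2,numpy as np
s=env.read_state();print({k:np.round(v,3).tolist() for k,v in s.items()})
for n in("scene","side"):
    p,d=env.camera(n);cv2.imwrite(f"pics/{n}0.png",p[:,:,::-1]);np.save(f"pics/{n}0.npy",d)
    m=env.camera_model(n);print(n,{k:np.round(v,3).tolist() for k,v in m.items()})
m=env.camera_model("wrist");print({k:np.round(v,4).tolist() for k,v in m.items()})
E
```

```text
pics
{'time': 0.0, 'joints': [1.353, 0.69, -0.195, 1.566, 0.157, 0.902, -0.215], 'qvel': [-0.0, -0.001, -0.0, 0.002, -0.0, 0.002, -0.0], 'joint_efforts': [-0.0, -52.755, -1.267, -15.343, -0.053, 0.007, 0.0], 'ee_pos': [0.156, -0.605, 0.255], 'tool_rot': [0.992, 0.126, -0.0, -0.001], 'contact_force': [-0.052, 0.158, -0.625], 'ft_torque': [0.021, -0.031, -0.017], 'gripper_force': 0.0, 'opening': 0.999}
scene {'fx': 420.447, 'fy': 420.447, 'cx': 283.073, 'cy': 217.825, 'rvec': [0.903, -2.124, 1.393], 'tvec': [0.398, 0.259, 0.884]}
side {'fx': 475.479, 'fy': 475.479, 'cx': 282.883, 'cy': 208.057, 'rvec': [0.033, 2.693, -1.562], 'tvec': [0.583, 0.081, 1.369]}
{'fx': 325.1923, 'fy': 325.1923, 'cx': 277.9263, 'cy': 208.6038, 'tool_from_camera': [[0.0003, -0.9649, -0.2627, 0.0677], [1.0, 0.0006, -0.001, -0.0003], [0.0011, -0.2627, 0.9649, -0.1299], [0.0, 0.0, 0.0, 1.0]]}
```

View pics/scene0.png

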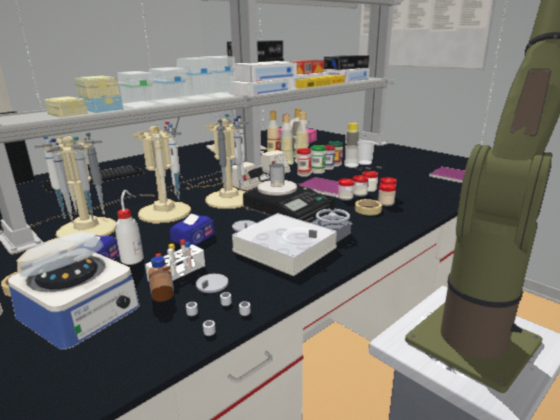

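View pics/side0.png

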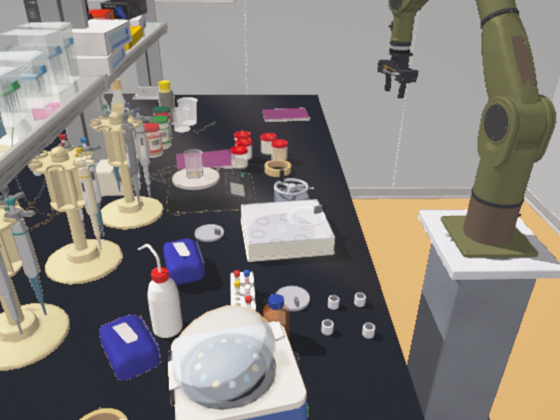

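The scene view shows the carousel at about (285,240) with the handwheel at (333,222). Four mounts stand at (192,309), (226,299), (245,309) and (209,328), the brown bottle is at (161,280), and the tape is at (368,208). There are three lid-like things: one on the carousel port, and dishes at (212,284) and (244,227). I'll enlarge to confirm which is the lid.

```bash
cat > h.py <<'E'
from workcell import env
import cv2,numpy as np
from scipy.spatial.transform import Rotation as R
def ext(n):
    m=env.camera_model(n);return m,R.from_rotvec(m["rvec"]).as_matrix(),np.array(m["tvec"])
def onz(n,u,v,z):
    "pixel -> world on plane z (fixed cameras)"
    m,r,t=ext(n);d=r.T@[(u-m["cx"])/m["fx"],(v-m["cy"])/m["fy"],1];c=-r.T@t
    return c+d*(z-c[2])/d[2]
def proj(n,p):
    m,r,t=ext(n);q=r@np.asarray(p)+t
    return m["fx"]*q[0]/q[2]+m["cx"],m["fy"]*q[1]/q[2]+m["cy"]
def wpose():
    s=env.read_state();T=np.eye(4);T[:3,:3]=R.from_quat(s["tool_rot"]).as_matrix();T[:3,3]=s["ee_pos"]
    return T@np.array(env.camera_model("wrist")["tool_from_camera"])
def won(T,u,v,z):
    m=env.camera_model("wrist");a=np.array([u-m["cx"],v-m["cy"]])/m["fx"];th=np.hypot(*a)
    d=T[:3,:3]@np.r_[a/th*np.sin(th),np.cos(th)];return T[:3,3]+d*(z-T[2,3])/d[2]
def wproj(T,p):
    m=env.camera_model("wrist");q=T[:3,:3].T@(np.asarray(p)-T[:3,3]);th=np.arctan2(np.hypot(q[0],q[1]),q[2])
    a=q[:2]/np.hypot(q[0],q[1])*th*m["fx"];return a[0]+m["cx"],a[1]+m["cy"]
E
python3 - <<'E'
from h import *
a=cv2.imread("pics/scene0.png")[190:340,150:390];b=cv2.imread("pics/side0.png")[170:345,190:390]
cv2.imwrite("pics/c1.png",np.hstack([cv2.resize(a,(480,300),interpolation=2),cv2.resize(b,(320,300)[:2],interpolation=2)]))
cv2.imwrite("pics/c2.png",cv2.resize(cv2.imread("pics/side0.png")[170:345,220:390],None,fx=3.4,fy=3.4,interpolation=2))
for n,l in (("scene",[(192,309),(226,299),(245,309),(209,328),(161,298),(368,208),(212,284),(244,227)]),("side",[(334,302),(360,299),(327,327),(368,330),(276,325),(278,168),(292,298),(209,233)])):
    for q in l:print(n,q,onz(n,*q,0.011).round(3))
print(onz("side",291,186,.066),onz("scene",333,218,.066))
E
```

```text
scene (192, 309) [0.498 0.369 0.011]
scene (226, 299) [0.475 0.288 0.011]
scene (245, 309) [0.411 0.28  0.011]
scene (209, 328) [0.411 0.38  0.011]
scene (161, 298) [0.59  0.398 0.011]
scene (368, 208) [ 0.585 -0.438  0.011]
scene (212, 284) [0.555 0.273 0.011]
scene (244, 227) [ 0.775 -0.007  0.011]
side (334, 302) [0.475 0.289 0.011]
side (360, 299) [0.413 0.279 0.011]
side (327, 327) [0.5   0.369 0.011]
side (368, 330) [0.413 0.38  0.011]
side (276, 325) [0.61  0.361 0.011]
side (278, 168) [ 0.587 -0.441  0.011]
side (292, 298) [0.571 0.273 0.011]
side (209, 233) [ 0.792 -0.008  0.011]
[ 0.55285251 -0.19051995  0.066     ] [ 0.53313381 -0.1758077   0.066     ]
```

View pics/c2.png

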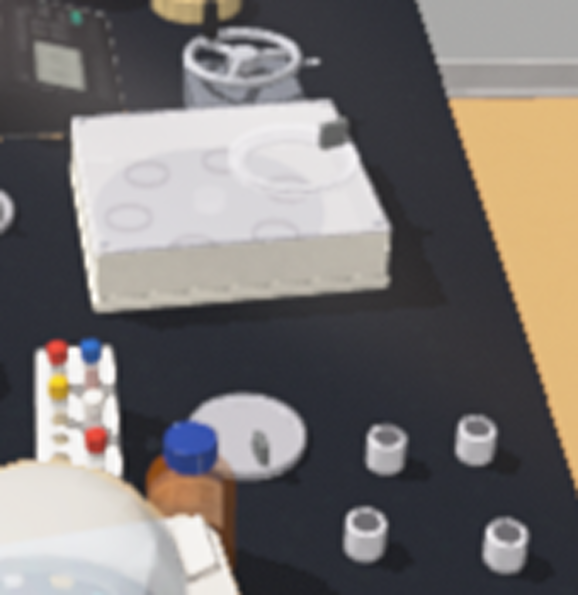

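The enlarged crop settles the three candidates. The lid on the port, at crop (290,158) with its grey fin at (333,133), is the largest and sits on the collar as described. The dishes at crop (247,435) and at side (209,233) are smaller and lie on the bench, so they are decoys. Next I'll get geometry from the depth images.

```bash
python3 - <<'E'
from h import *
f=lambda u,v,z:onz("side",220+u/3.4,170+v/3.4,z)
C=[f(*p,.056) for p in[(72,118),(335,100),(388,225),(95,248)]]
for c in C:print("corner",c.round(3))
print("wheel",f(242,58,.066).round(3),"wheel ext L/R",f(184,62,.066).round(3),f(301,62,.066).round(3),"fin",f(333,133,.078).round(3),"lid rim L R",f(229,158,.06).round(3),f(357,162,.06).round(3))
print("edge",f(497,230,0).round(3),f(560,440,0).round(3))
cv2.imwrite("pics/c3.png",cv2.resize(cv2.imread("pics/scene0.png")[195:275,225:365],None,fx=5,fy=5,interpolation=2))
E
```

```text
corner [ 0.704 -0.091  0.056]
corner [ 0.473 -0.121  0.056]
corner [0.451 0.081 0.056]
corner [0.678 0.11  0.056]
wheel [ 0.553 -0.183  0.066] wheel ext L/R [ 0.606 -0.176  0.066] [ 0.499 -0.175  0.066] fin [ 0.485 -0.024  0.078] lid rim L R [ 0.571 -0.015  0.06 ] [ 0.466 -0.008  0.06 ]
edge [0.346 0.004 0.   ] [0.352 0.269 0.   ]
```

View pics/c3.png

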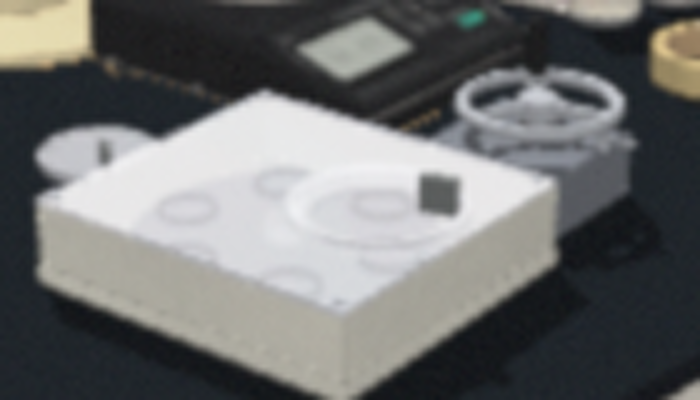

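>>> carry_out:
  commands:
    - [0.143,-0.126,-0.014,0,1]
    - [0.143,-0.126,-0.014,0,1]
    - [0.143,-0.126,-0.014,0,1]
    - [0.143,-0.126,-0.014,0,1]
    - [0.143,-0.126,-0.014,0,1]
    - [0.143,-0.126,-0.014,0,1]
    - [0.143,-0.126,-0.014,0,1]
    - [0.143,-0.126,-0.014,0,1]
    - [0.143,-0.126,-0.014,0,1]
    - [0.143,-0.126,-0.014,0,1]
    - [0.143,-0.126,-0.014,0,1]
    - [0.143,-0.126,-0.014,0,1]

```text
time: 1.1
ee_pos: [0.4133, -0.2252, 0.2893]
tool_rot: [0.992, 0.126, -0.0, -0.0]
contact_force: [0.8, 0.2, 0.4]
opening: 0.997
gripper_force: 0.0
```

>>> carry_out:
  commands:
    - [0.143,-0.126,-0.014,0,1]
    - [0.143,-0.126,-0.014,0,1]
    - [0.143,-0.126,-0.014,0,1]
    - [0.143,-0.126,-0.014,0,1]
    - [0,0,0,0.63,1]
    - [0,0,0,0.63,1]
    - [0,0,0,0,1]
    - [0,0,0,0,1]

```text
time: 1.77
ee_pos: [0.4981, -0.1009, 0.3002]
tool_rot: [0.998, 0.061, -0.0, 0.0]
contact_force: [0.8, -0.2, 0.1]
opening: 1.001
gripper_force: 0.0
```

```bash
python3 - <<'E'
from h import *
s=env.read_state();print(s["ee_pos"],s["tool_rot"],s["time"])
T=wpose();p,d=env.camera("wrist");np.savez("pics/w1.npz",T=T);cv2.imwrite("pics/w1.png",cv2.resize(p[:,:,::-1],(800,600),interpolation=2))
E
```

```text
[ 0.49810058 -0.10087646  0.30022708] [ 9.98154232e-01  6.07279315e-02 -4.76519887e-04  1.45502329e-04] 1.7667
```

View pics/w1.png

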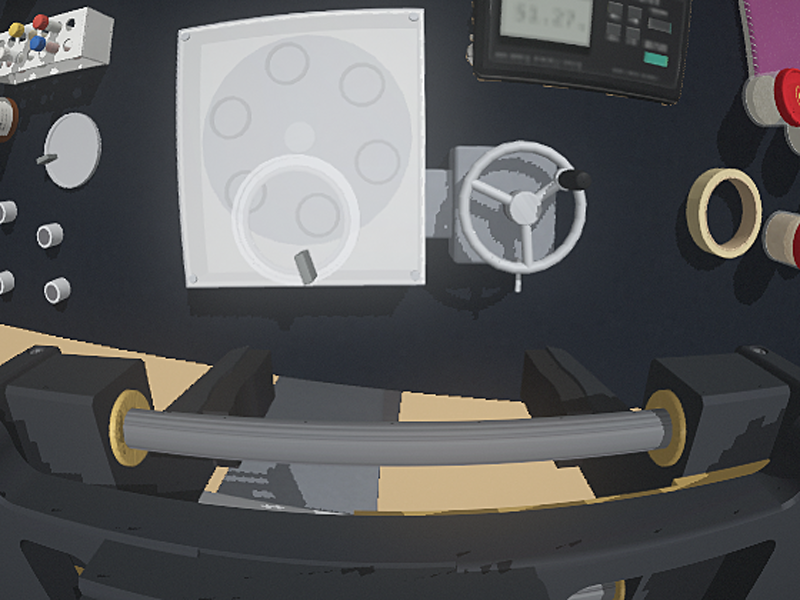

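The wrist view (800x600) shows the lid centre at (295,218) and its fin around (306,267). The wheel hub is at (523,208), the pointer at (518,283) and the crank handle top at (580,181).

```bash
python3 - <<'E'
from h import *
T=np.load("pics/w1.npz")["T"];w=lambda u,v,z:won(T,u*.7,v*.7,z).round(4)[:2]
print("lid c",w(295,218,.064),"L",w(232,220,.06),"R",w(359,216,.06),"top",w(294,155,.06),"bot",w(297,284,.06))
print("fin mid",w(306,267,.078)); print("hub",w(523,208,.066),"handle base",w(569,180,.067),"top",w(581,181,.107),"ptr",w(518,283,.06))
for c in[(178,30),(424,9),(425,285),(187,288)]:print("corner",w(*c,.056))
for c in[(50,235),(57,291),(6,212),(5,283)]:print("mount",w(*c,.015))
print("nadir",np.array(wproj(T,T[:3,3]*[1,1,0]+[1e-6,0,0]))/.7)
p=cv2.imread("pics/w1.png")[140:310,210:380];q=cv2.imread("pics/w1.png")[130:300,440:610]
cv2.imwrite("pics/c4.png",cv2.resize(np.hstack([p,q]),(800,400),interpolation=2))
E
```

```text
lid c [ 0.5218 -0.015 ] L [0.5148 0.0401] R [ 0.5284 -0.0659] top [ 0.5722 -0.0083] bot [ 0.4667 -0.0201]
fin mid [ 0.486  -0.0299]
hub [ 0.5528 -0.195 ] handle base [ 0.5819 -0.2301] top [ 0.5811 -0.2244] ptr [ 0.4901 -0.2032]
corner [0.6792 0.1129]
corner [ 0.7059 -0.0966]
corner [ 0.4777 -0.126 ]
corner [0.4501 0.0826]
mount [0.4776 0.2845]
mount [0.4139 0.2774]
mount [0.5006 0.3625]
mount [0.4131 0.3719]
nadir [397.38865303 174.00359562]
```

View pics/c4.png

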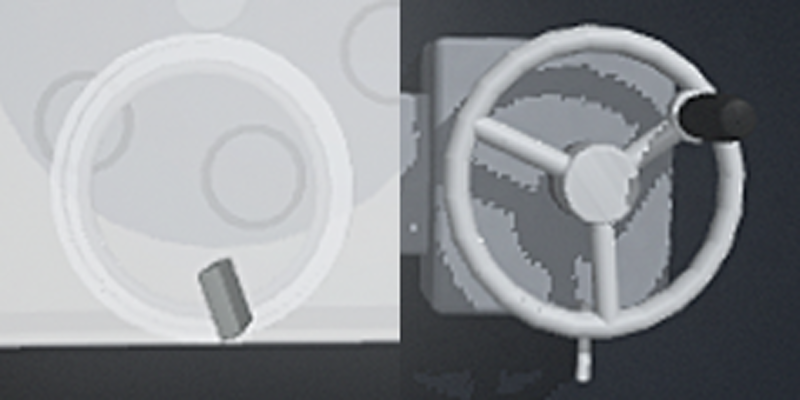

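>>> carry_out:
  commands:
    - [-0.014,-0.087,0.17,0,1]
    - [-0.014,-0.087,0.17,0,1]
    - [-0.014,-0.088,0.17,0,1]
    - [-0.013,-0.088,0.17,0,1]
    - [0,0,0,-0.98,1]
    - [0,0,0,-0.98,1]
    - [0,0,0,-0.98,1]
    - [0,0,0,0,1]
    - [0,0,0,0,1]

```text
time: 2.57
ee_pos: [0.4791, -0.0332, 0.1645]
tool_rot: [0.978, 0.211, 0.0, -0.0]
contact_force: [-0.3, -0.1, 0.6]
opening: 1.002
gripper_force: 0.0
```

```bash
python3 - <<'E'
from h import *
s=env.read_state();print(s["ee_pos"],s["tool_rot"],s["time"])
T=wpose();p,d=env.camera("wrist");np.savez("pics/w2.npz",T=T);cv2.imwrite("pics/w2.png",cv2.resize(p[:,:,::-1],(800,600),interpolation=2))
for z in(.065,.088):print(z,[ (np.array(wproj(T,[.5195-.909*a+.417*b,-.014-.417*a-.909*b,z]))/.7).round() for a,b in((.049,.004),(.049,-.004),(.025,.004),(.025,-.004))])
E
```

```text
[ 0.47914698 -0.03318282  0.16451709] [ 9.77554387e-01  2.10683162e-01  7.85682102e-05 -1.40253431e-04] 2.5667
0.065 [array([405., 316.]), array([389., 316.]), array([405., 271.]), array([389., 271.])]
0.088 [array([405., 331.]), array([388., 331.]), array([405., 281.]), array([388., 281.])]
```

View pics/w2.png

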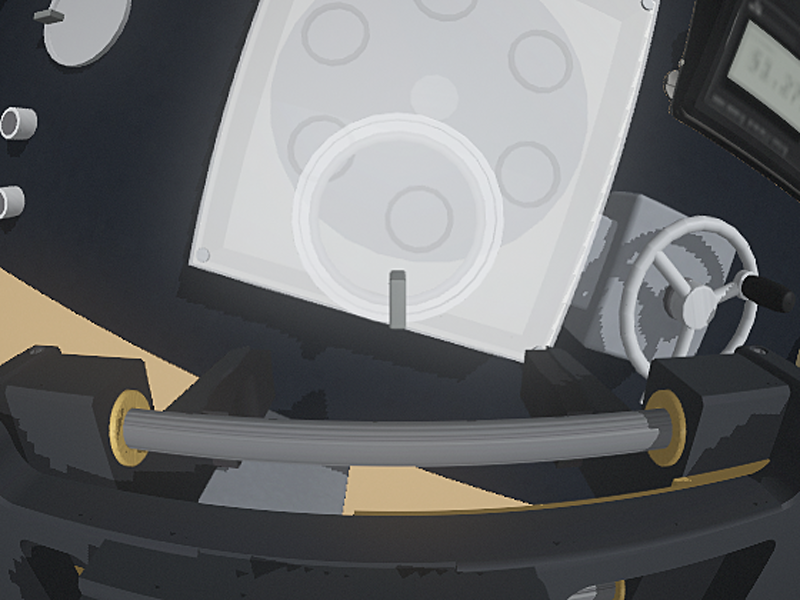

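The fin is at (397,300) and upright in the view, where predicted to within 2 px. I'll descend and grip it lightly so it can pivot.

>>> carry_out:
  commands:
    - [0,0,0.15,0,1]
    - [0,0,0.15,0,1]
    - [0,0,0.067,0,0.6]
    - [0,0,0,0,0]
    - [0,0,0,0,0]
    - [0,0,0,0,0]
    - [0,0,0,0,0]
    - [0,0,0,0,0]
    - [0,0,0,0,0]
    - [0,0,0,0,0]
    - [0,0,0,0,0]
    - [0,0,0,0,0]
  grip_force: 4

```text
time: 3.62
ee_pos: [0.4792, -0.0326, 0.0913]
tool_rot: [0.977, 0.212, 0.0, 0.0]
contact_force: [0.1, -0.3, -0.1]
opening: 0.269
gripper_force: 0.0
```

>>> carry_out:
  commands:
    - [0,0,-0.015,0,0]
    - [0.005,0,-0.015,0,0]
    - [0.005,0,-0.015,0,0]
    - [0.005,0,-0.015,0,0]
    - [0.005,0,-0.015,0,0]
    - [0.005,0,-0.015,0,0]
    - [0.005,0,-0.015,0,0]
    - [0,0,0,0,0]
    - [0,0,0,0,0]

```text
time: 4.37
ee_pos: [0.4848, -0.0301, 0.1123]
tool_rot: [0.977, 0.212, 0.0, 0.0]
contact_force: [-0.1, 0.4, -0.8]
opening: 0.09
gripper_force: 4.0
```

```bash
python3 - <<'E'
from h import *
s=env.read_state();print(s["ee_pos"],s["opening"],s["gripper_force"])
T=wpose();p,d=env.camera("wrist");q,_=env.camera("side")
cv2.imwrite("pics/t1.png",np.hstack([cv2.resize(p[:,:,::-1],(480,360)),cv2.resize(q[165:265,230:310+20,::-1],(320,360),interpolation=2)]))
E
```

```text
[ 0.48483848 -0.03010949  0.1123183 ] 0.08954225248216391 3.999982103705406
```

View pics/t1.png

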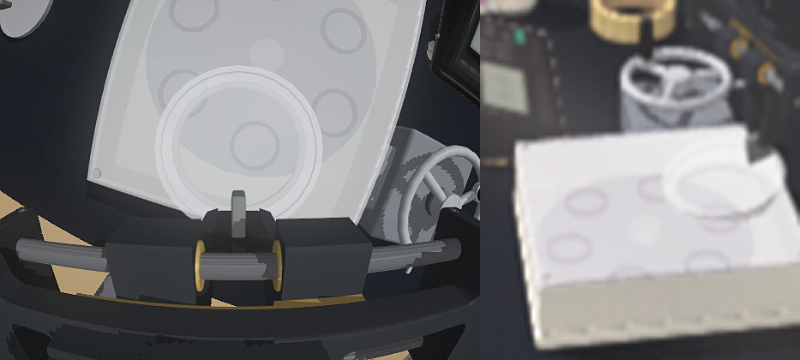

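```bash
cat >> h.py <<'E'
def wcloud(T,d):
    m=env.camera_model("wrist");v,u=np.mgrid[:420,:560];a=np.stack([u-m["cx"],v-m["cy"]],-1)/m["fx"];th=np.hypot(a[...,0],a[...,1])+1e-9
    r=np.concatenate([a/th[...,None]*np.sin(th)[...,None],np.cos(th)[...,None]],-1);q=r/r[...,2:]*d[...,None]
    return q@T[:3,:3].T+T[:3,3]
E
python3 - <<'E'
from h import *
T=wpose();p,d=env.camera("wrist");P=wcloud(T,d)
for v in range(70,230,12):
    u=int(241*560/480);print(v,P[v,u].round(4),P[v,u-30].round(4))
E
```

```text
70 [0.5739 0.0092 0.0575] [0.5672 0.0246 0.0572]
82 [0.5665 0.0059 0.0668] [0.5601 0.0206 0.066 ]
94 [0.5605 0.0032 0.0683] [0.5542 0.0178 0.0658]
106 [5.546e-01 5.000e-04 6.900e-02] [0.5482 0.0149 0.0689]
118 [ 0.5488 -0.0022  0.0691] [0.5423 0.0122 0.0693]
130 [ 0.543  -0.0048  0.0697] [0.5366 0.0095 0.0707]
142 [ 0.5372 -0.0074  0.0709] [0.5308 0.0069 0.0709]
154 [ 0.5315 -0.01    0.0716] [0.5251 0.0043 0.072 ]
166 [ 0.5259 -0.0126  0.0731] [0.5195 0.0017 0.0737]
178 [ 0.5201 -0.0153  0.0732] [ 0.5137 -0.0009  0.0737]
190 [ 0.5146 -0.0178  0.0747] [ 0.5083 -0.0034  0.0758]
202 [ 0.5088 -0.0204  0.0754] [ 0.5024 -0.006   0.0763]
214 [ 0.503  -0.0231  0.0762] [ 0.4969 -0.0085  0.0781]
226 [ 0.5017 -0.0236  0.0922] [ 0.4908 -0.0111  0.078 ]
```

The lid has pivoted edge-first: the depth reading gives about 0.13 rad with the far rim still on the cover. I'll lift a bit more, then tighten.

>>> carry_out:
  commands:
    - [0.005,0,-0.015,0,0]
    - [0.005,0,-0.015,0,0]
    - [0.005,0,-0.015,0,0]
    - [0,0,0,0,0]
    - [0,0,0,0,0]

```text
time: 4.93
ee_pos: [0.4875, -0.0288, 0.1214]
tool_rot: [0.977, 0.212, 0.0, 0.0]
contact_force: [0.4, -0.9, -0.6]
opening: 0.088
gripper_force: 4.0
```

>>> carry_out:
  commands:
    - [0,0,0,0,0]
    - [0,0,0,0,0]
  grip_force: 20

```text
time: 5.1
ee_pos: [0.4872, -0.0289, 0.1211]
tool_rot: [0.977, 0.212, -0.0, 0.0]
contact_force: [-0.7, 0.5, -0.6]
opening: 0.086
gripper_force: 20.0
```

```bash
python3 - <<'E'
from h import *
s=env.read_state();print(s["ee_pos"],s["opening"],s["gripper_force"],s["time"])
T=wpose();p,d=env.camera("wrist");P=wcloud(T,d)
A=P[90:215,240:320].reshape(-1,3);A=A[(A[:,2]>.058)&(A[:,2]<.1)]
c=np.linalg.lstsq(np.c_[A[:,:2],np.ones(len(A))],A[:,2],rcond=None)[0];print("slope",c,np.hypot(*c[:2]))
for v in range(70,230,20):print(v,P[v,281].round(4))
E
```

```text
[ 0.48721434 -0.02893752  0.12105434] 0.08609260969094548 19.999955892562866 5.1
slope [-0.19215795 -0.08570873  0.17978499] 0.2104059482906667
70 [0.578  0.011  0.0566]
90 [0.5657 0.0055 0.0703]
110 [0.5554 0.0008 0.0732]
130 [ 0.5455 -0.0037  0.0766]
150 [ 0.5357 -0.0081  0.0764]
170 [ 0.526  -0.0126  0.0775]
190 [ 0.5168 -0.0168  0.082 ]
210 [ 0.5072 -0.0211  0.0837]
```

>>> carry_out:
  commands:
    - [0,0,-0.1,0,0]
    - [0,0,-0.1,0,0]
    - [0,-0.1,0,0,0]
    - [0,-0.13,0,0,0]
    - [0,-0.13,0,0,0]
    - [0,-0.13,0,0,0]
    - [0,-0.13,0,0,0]
    - [0,-0.13,0,0,0]
    - [0,-0.13,0,0,0]
    - [0,-0.11,0,0,0]
    - [0,0,0,0,0]

```text
time: 6.07
ee_pos: [0.4034, 0.156, 0.1611]
tool_rot: [0.976, 0.216, -0.0, -0.001]
contact_force: [0.0, 0.4, -0.8]
opening: 0.087
gripper_force: 20.0
```

>>> carry_out:
  commands:
    - [0,0,0.15,0,0]
    - [0,0,0.15,0,0]
    - [0,0,0.15,0,0]
    - [0,0,0.02,0,0]

```text
time: 6.4
ee_pos: [0.4038, 0.1495, 0.0649]
tool_rot: [0.977, 0.212, -0.007, 0.003]
contact_force: [-0.2, 0.8, -0.4]
opening: 0.086
gripper_force: 20.0
```

```bash
python3 - <<'E'
from h import *
s=env.read_state();print(s["ee_pos"],s["opening"],s["gripper_force"],s["time"])
T=wpose();p,d=env.camera("wrist");P=wcloud(T,d)
A=P[90:215,240:320].reshape(-1,3);A=A[(A[:,2]>.012)&(A[:,2]<.1)]
c=np.linalg.lstsq(np.c_[A[:,:2],np.ones(len(A))],A[:,2],rcond=None)[0];print("slope",c,np.hypot(*c[:2]))
for v in range(50,230,15):print(v,P[v,281].round(4))
E
```

```text
[0.40379095 0.14947695 0.06485036] 0.08616724194572561 20.000009536743164 6.4
slope [-0.20541495 -0.09474716  0.12943981] 0.22621300669134745
50 [5.047e-01 1.939e-01 3.000e-04]
65 [4.963e-01 1.901e-01 2.000e-04]
80 [0.488  0.1863 0.0006]
95 [0.479  0.1823 0.0132]
110 [0.4713 0.1788 0.0163]
125 [0.4639 0.1754 0.0165]
140 [0.4566 0.1722 0.0195]
155 [0.4494 0.1689 0.021 ]
170 [0.4423 0.1656 0.0229]
185 [0.4352 0.1624 0.0247]
200 [0.4281 0.1592 0.0265]
215 [0.4211 0.1559 0.0283]
```

>>> carry_out:
  commands:
    - [0,0,0.01,0,0]
    - [0,0,0.015,0,0]
    - [-0.005,0,0.015,0,0]
    - [-0.005,0,0.015,0,0]
    - [-0.005,0,0.015,0,0]
    - [-0.005,0,0.015,0,0]
    - [-0.005,0,0.015,0,0]
    - [-0.005,0,0.015,0,0]
    - [0,0,0,0,0.3]
    - [0,0,0,0,0.3]
    - [0,0,0,0,0.3]
    - [0,0,0,0,0.3]
  grip_force: 4

```text
time: 7.45
ee_pos: [0.4065, 0.1509, 0.0529]
tool_rot: [0.977, 0.212, -0.007, 0.001]
contact_force: [-0.6, -0.8, -0.1]
opening: 0.299
gripper_force: 0.0
```

>>> carry_out:
  commands:
    - [0,0,-0.05,0,0.3]
    - [0,0,-0.15,0,0.3]
    - [0,0,-0.2,0,0.3]
    - [0,0,-0.2,0,0.3]
    - [0,0,0,0,1]

```text
time: 7.87
ee_pos: [0.41, 0.1532, 0.1781]
tool_rot: [0.977, 0.212, -0.002, -0.001]
contact_force: [0.6, -0.1, 0.0]
opening: 0.349
gripper_force: 0.0
```

```bash
cat >> h.py <<'E'
def lidfind(P,p,zt,near,ztol=.004,r=.09):
    "lid top points around height zt -> centre, slope; fin points centroid"
    D=np.hypot(P[...,0]-near[0],P[...,1]-near[1])<r
    A=P[D&(abs(P[...,2]-zt)<ztol)];F=P[D&(P[...,2]>zt+.012)&(P[...,2]<zt+.03)]
    c,rad=cv2.minEnclosingCircle(A[:,:2].astype(np.float32));sl=np.linalg.lstsq(np.c_[A[:,:2],np.ones(len(A))],A[:,2],rcond=None)[0]
    return np.round(c,4),round(rad,4),sl[:2].round(3),A[:,2].mean().round(4),F.mean(0).round(4) if len(F) else None,F.max(0).round(4) if len(F) else None
E
python3 - <<'E'
from h import *
s=env.read_state();print(s["ee_pos"],s["opening"],s["gripper_force"],s["time"])
T=wpose();p,d=env.camera("wrist");P=wcloud(T,d);np.savez("pics/w3.npz",T=T,P=P);cv2.imwrite("pics/w3.png",cv2.resize(p[:,:,::-1],(800,600)))
print(lidfind(P,p,.009,(.445,.17)))
# mount tops
M=(abs(P[...,2]-.0205)<.006)&(P[...,1]>.22)&(P[...,0]<.54)&(P[...,0]>.36)
n,l,st,ce=cv2.connectedComponentsWithStats(M.astype(np.uint8))
for i in range(1,n):
    if st[i,4]>60:print("mount",np.array(cv2.minEnclosingCircle(P[l==i][:,:2].astype(np.float32))[0]).round(4),np.median(P[l==i],0).round(4),st[i,4])
E
```

```text
[0.40999773 0.1532484  0.1781114 ] 0.3490278512065761 0.0 7.8667
(array([0.4509, 0.1521]), 0.0713, array([-0.   ,  0.001]), np.float64(0.0099), array([0.4348, 0.1241, 0.0313]), array([0.4804, 0.1612, 0.039 ]))
mount [0.5006 0.3681] [0.5005 0.3658 0.0228] 485
mount [0.4777 0.2874] [0.4775 0.2862 0.023 ] 589
mount [0.4134 0.3796] [0.4141 0.3769 0.0229] 452
mount [0.415  0.2796] [0.4156 0.2783 0.0231] 568
```

View pics/w3.png

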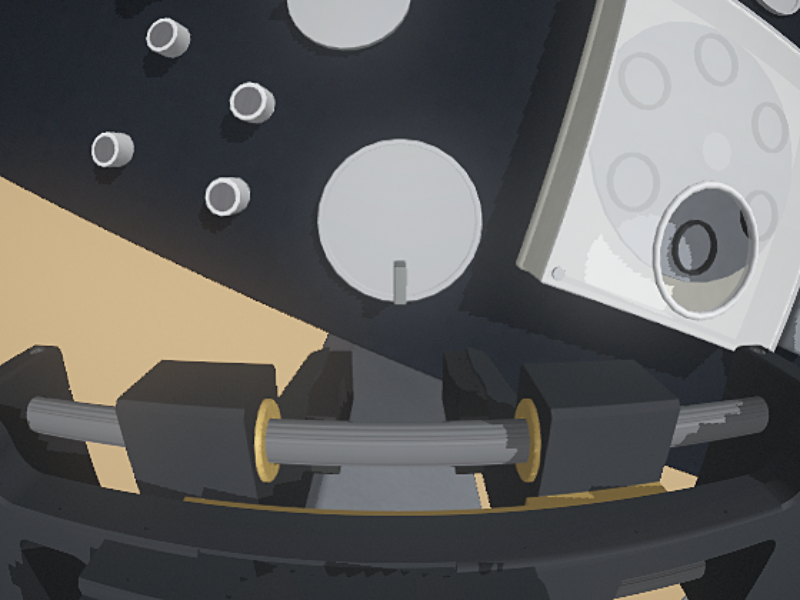

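The lid lies flat at (400,220), clear of the port. The mounts are at (168,38), (252,102), (112,150) and (227,196), and the open port is at (706,250) with a pocket showing. Next is the crank.

>>> carry_out:
  commands:
    - [0,0,0,0.947,1]
    - [0,0,0,0.947,1]
    - [0,0,0,0.947,1]
    - [0.055,0.182,0,0,1]
    - [0.055,0.182,0,0,1]
    - [0.055,0.182,0,0,1]
    - [0.055,0.182,0,0,1]
    - [0.055,0.182,0,0,1]
    - [0.055,0.182,0,0,1]
    - [0.055,0.182,0,0,1]
    - [0.055,0.182,0,0,1]
    - [0.055,0.182,0,0,1]

```text
time: 8.92
ee_pos: [0.5482, -0.1626, 0.1712]
tool_rot: [0.998, 0.065, -0.008, 0.002]
contact_force: [1.0, 0.0, -0.1]
opening: 0.999
gripper_force: 0.0
```

>>> carry_out:
  commands:
    - [0.054,0.18,0,0,1]
    - [0.054,0.18,0,0,1]
    - [0,0,0,0,1]
    - [0,0,0,0,1]

```text
time: 9.25
ee_pos: [0.5787, -0.2319, 0.1704]
tool_rot: [0.998, 0.063, -0.008, 0.003]
contact_force: [0.5, 0.8, -0.4]
opening: 1.0
gripper_force: 0.0
```

```bash
python3 - <<'E'
from h import *
s=env.read_state();print(s["ee_pos"],2*np.arctan2(s["tool_rot"][1],s["tool_rot"][0]),s["time"])
T=wpose();p,d=env.camera("wrist");P=wcloud(T,d)
m=(P[...,2]>.1)&(P[...,2]<.112)&(np.hypot(P[...,0]-.58,P[...,1]+.227)<.05);A=P[m][:,:2]
h=np.array(cv2.minEnclosingCircle(A.astype(np.float32))[0]);print(m.sum(),h)
# port collar ring
m=(P[...,2]>.059)&(P[...,2]<.063)&(np.hypot(P[...,0]-.5187,P[...,1]+.0146)<.055);A=P[m][:,:2];print("collar",m.sum(),cv2.minEnclosingCircle(A.astype(np.float32)))
o=s["ee_pos"];y=.13;X=np.array([np.cos(y),np.sin(y)]);Y=np.array([np.sin(y),-np.cos(y)])
print("to handle tool units",(h-o[:2])@X/.2,(h-o[:2])@Y/.2)
E
```

```text
[ 0.57866861 -0.23187793  0.17043154] 0.12538016582537442 9.25
416 [ 0.58288527 -0.22629462]
collar 616 ((0.5318053364753723, -0.013337231241166592), 0.04769138619303703)
to handle tool units 0.02452432641917829 -0.02494788464154005
```

>>> carry_out:
  commands:
    - [0.02,-0.025,0.12,0,1]
    - [0,0,0.13,0,1]
    - [0,0,0.127,0,0.5]
    - [0,0,0,0,0]
    - [0,0,0,0,0]
    - [0,0,0,0,0]
    - [0,0,0,0,0]
    - [0,0,0,0,0]
    - [0,0,0,0,0]
    - [0,0,0,0,0]
    - [0,0,0,0,0]
  grip_force: 12

```text
time: 10.22
ee_pos: [0.582, -0.2241, 0.0977]
tool_rot: [0.998, 0.065, -0.006, 0.002]
contact_force: [-0.2, -0.3, -1.0]
opening: 0.343
gripper_force: 0.0
```

>>> carry_out:
  commands:
    - [-0.017,0.011,0,0,0]
    - [-0.105,0.028,0,0,0]
    - [-0.105,-0.028,0,0,0]
    - [-0.077,-0.077,0,0,0]
    - [-0.028,-0.105,0,0,0]
    - [0,0,0,0,0]
    - [0,0,0,0,0]

```text
time: 10.8
ee_pos: [0.5114, -0.1979, 0.0983]
tool_rot: [0.998, 0.066, -0.006, 0.002]
contact_force: [0.1, -1.7, 0.3]
opening: 0.006
gripper_force: 0.0
```

```bash
python3 - <<'E'
from h import *
s=env.read_state();o=s["ee_pos"];print(o,s["contact_force"],s["opening"])
y=.13;X=np.array([np.cos(y),np.sin(y)]);Y=np.array([np.sin(y),-np.cos(y)]);c=np.array([.5527,-.196]);r=o[:2]-c
print("radius",np.hypot(*r),"phi deg",np.degrees(np.arctan2(-r@Y,-r@X)))
E
```

```text
[ 0.51141029 -0.19791777  0.09825359] [ 0.11325601 -1.72813497  0.2713642 ] 0.005518699887783687
radius 0.041334227567987096 phi deg 4.789165060835125
```

The fingers had not finished closing when I moved, so the handle was missed. I'll rise and look.

>>> carry_out:
  commands:
    - [0,0,-0.15,0,0]
    - [0,0,-0.2,0,1]
    - [0,0,0,0,1]
    - [0,0,0,0,1]
    - [0,0,0,0,1]
    - [0,0,0,0,1]
    - [0,0,0,0,1]
    - [0,0,0,0,1]
    - [0,0,0,0,1]
    - [0,0,0,0,1]

```text
time: 11.63
ee_pos: [0.5123, -0.1982, 0.1675]
tool_rot: [0.998, 0.065, -0.007, 0.002]
contact_force: [-0.8, -0.7, -0.0]
opening: 0.66
gripper_force: 0.0
```

```bash
cat > hd.py <<'E'
from h import *
def handle():
    s=env.read_state();o=s["ee_pos"];T=wpose();p,d=env.camera("wrist");P=wcloud(T,d)
    m=(P[...,2]>.101)&(P[...,2]<.112)&(np.hypot(P[...,0]-.5527,P[...,1]+.196)<.06);A=P[m][:,:2]
    h=np.array(cv2.minEnclosingCircle(A.astype(np.float32))[0]) if m.sum()>20 else np.zeros(2)
    y=2*np.arctan2(s["tool_rot"][1],s["tool_rot"][0]);X=np.array([np.cos(y),np.sin(y)]);Y=np.array([np.sin(y),-np.cos(y)])
    c=np.array([.5527,-.196]);r=h-c;y0=.13;x0=np.array([np.cos(y0),np.sin(y0)]);z0=np.array([np.sin(y0),-np.cos(y0)])
    print("t",s["time"],"ee",o.round(4),"yaw",y,"n",m.sum(),"h",h.round(4),"rad",np.hypot(*r).round(4),"phi",np.degrees(np.arctan2(-r@z0,-r@x0)).round(1),"to handle units",((h-o[:2])@X/.2).round(4),((h-o[:2])@Y/.2).round(4))
    return p,P,T
if __name__=="__main__":
    import sys
    p,P,T=handle()
    if len(sys.argv)>1:cv2.imwrite(f"pics/{sys.argv[1]}.png",cv2.resize(p[:,:,::-1],(800,600)))
E
python3 hd.py w4
```

```text
t 11.6333 ee [ 0.5123 -0.1982  0.1675] yaw 0.1306774883757273 n 439 h [ 0.5824 -0.2261] rad 0.0423 phi -127.2 to handle units 0.3295 0.1844
```

>>> carry_out:
  commands:
    - [0.11,0.062,0,0,0.45]
    - [0.11,0.061,0,0,0.45]
    - [0.11,0.061,0,0,0.45]
    - [0,0,0.12,0,0.45]
    - [0,0,0.12,0,0.45]
    - [0,0,0.117,0,0.45]
    - [0,0,0,0,0]
    - [0,0,0,0,0]
    - [0,0,0,0,0]
    - [0,0,0,0,0]
    - [0,0,0,0,0]
    - [0,0,0,0,0]
  grip_force: 12

```text
time: 12.68
ee_pos: [0.583, -0.2269, 0.0973]
tool_rot: [0.998, 0.065, -0.005, 0.003]
contact_force: [0.6, -0.5, 2.8]
opening: 0.182
gripper_force: 12.0
```

>>> carry_out:
  commands:
    - [-0.021,0.014,0,0,0]
    - [-0.105,0.028,0,0,0]
    - [-0.105,-0.028,0,0,0]
    - [-0.077,-0.077,0,0,0]
    - [-0.028,-0.105,0,0,0]
    - [0,0,0,0,0]
    - [0,0,0,0,0]

```text
time: 13.27
ee_pos: [0.5102, -0.2006, 0.0975]
tool_rot: [0.998, 0.067, -0.007, 0.002]
contact_force: [-2.6, 1.5, 8.5]
opening: 0.179
gripper_force: 12.1
```

```bash
cat > ph.py <<'E'
from h import *
s=env.read_state();o=s["ee_pos"];print(o.round(4) if hasattr(o,'round') else o,np.round(s["contact_force"],1),s["opening"],s["time"])
y=.13;X=np.array([np.cos(y),np.sin(y)]);Y=np.array([np.sin(y),-np.cos(y)]);c=np.array([.5527,-.196]);r=o[:2]-c
print("radius",np.hypot(*r),"phi deg",np.degrees(np.arctan2(-r@Y,-r@X)))
E
python3 ph.py
```

```text
[ 0.5102 -0.2006  0.0975] [-2.6  1.5  8.5] 0.1786161157207068 13.2667
radius 0.04273194717170421 phi deg 1.2734820029663214
```

The crank is at its pointer. I'll release and go to the first mount at about (0.478, 0.287).

>>> carry_out:
  commands:
    - [0,0,0,0,0.45]
    - [0,0,0,0,0.45]
    - [0,0,0,0,0.45]
    - [0,0,0,0,0.45]
    - [0,0,-0.15,0,0.45]
    - [0,0,-0.18,0,0.45]
    - [0,0,-0.17,0,0.5]

```text
time: 13.85
ee_pos: [0.5114, -0.2015, 0.1972]
tool_rot: [0.998, 0.065, -0.007, 0.002]
contact_force: [-0.1, 0.8, -0.6]
opening: 0.491
gripper_force: 0.0
```

```bash
cat >> h.py <<'E'
def tool(tgt,s=None):
    s=s or env.read_state();o=np.array(s["ee_pos"]);M=R.from_quat(s["tool_rot"]).as_matrix();return ((np.array(tgt)-o)@M/.2).round(4)
def yaw():
    q=env.read_state()["tool_rot"];return 2*np.arctan2(q[1],q[0])
E
python3 hd.py; python3 -c "
from h import *
print(tool([.4776,.2868,.13]),yaw())"
```

```text
t 13.85 ee [ 0.5114 -0.2015  0.1972] yaw 0.13035320737704853 n 309 h [ 0.5122 -0.2004] rad 0.0408 phi 1.3 to handle units 0.0045 -0.0053
[ 0.1312 -2.4489  0.3509] 0.13011157275987958
```

>>> carry_out:
  commands:
    - [0.01,-0.188,0,0,0.5]
    - [0.01,-0.188,0,0,0.5]
    - [0.01,-0.188,0,0,0.5]
    - [0.01,-0.188,0,0,0.5]
    - [0.01,-0.188,0,0,0.5]
    - [0.01,-0.188,0,0,0.5]
    - [0.01,-0.188,0,0,0.5]
    - [0.01,-0.188,0,0,0.5]
    - [0.01,-0.188,0,0,0.5]
    - [0.01,-0.188,0,0,0.5]
    - [0.01,-0.188,0,0,0.5]
    - [0.01,-0.188,0,0,0.5]

```text
time: 14.9
ee_pos: [0.4769, 0.2505, 0.1943]
tool_rot: [0.998, 0.065, -0.006, 0.003]
contact_force: [0.4, -0.7, 0.2]
opening: 0.502
gripper_force: 0.0
```

>>> carry_out:
  commands:
    - [0.01,-0.188,0,0,0.5]
    - [0,0,0.18,0,0.5]
    - [0,0,0.17,0,0.5]
    - [0,0,0,0,0.5]
    - [0,0,0,0,0.5]

```text
time: 15.32
ee_pos: [0.4725, 0.2851, 0.1233]
tool_rot: [0.998, 0.065, -0.008, 0.004]
contact_force: [0.7, 0.1, 0.2]
opening: 0.498
gripper_force: 0.0
```

```bash
cat > mt.py <<'E'
from h import *
import sys
def mounts(z0=0.,box=(.36,.56,.22,.46)):
    T=wpose();p,d=env.camera("wrist");P=wcloud(T,d);M=(abs(P[...,2]-z0-.0225)<.003)&(P[...,0]>box[0])&(P[...,0]<box[1])&(P[...,1]>box[2])&(P[...,1]<box[3])
    n,l,st,ce=cv2.connectedComponentsWithStats(M.astype(np.uint8));out=[]
    for i in range(1,n):
        if st[i,4]>80:
            c,r=cv2.minEnclosingCircle(P[l==i][:,:2].astype(np.float32));out.append((np.round(c,4),round(r,4),st[i,4]))
    return p,P,T,out
if __name__=="__main__":
    print(np.round(env.read_state()["ee_pos"],4),yaw());p,P,T,o=mounts()
    if len(sys.argv)>1:cv2.imwrite(f"pics/{sys.argv[1]}.png",cv2.resize(p[:,:,::-1],(800,600)))
    for c in o:print(*c,tool([*c[0],.027]))
E
python3 mt.py w5
```

```text
[0.4725 0.2851 0.1233] 0.1305888786327091
[0.501  0.3685] 0.0127 828 [ 0.1962 -0.394   0.4845]
[0.4777 0.2879] 0.0126 860 [ 0.0284 -0.0095  0.4884]
[0.4154 0.2796] 0.0128 663 [-0.2858 -0.0087  0.4927]
```

>>> carry_out:
  commands:
    - [0.028,-0.01,0.16,0,0.5]
    - [0,0,0.16,0,0.5]
    - [0,0,0.168,0,0.5]
    - [0,0,0,0,0.5]
    - [0,0,0,0,0]
    - [0,0,0,0,0]
    - [0,0,0,0,0]
    - [0,0,0,0,0]
    - [0,0,0,0,0]
    - [0,0,0,0,0]
  grip_force: 25

```text
time: 16.2
ee_pos: [0.479, 0.2892, 0.0292]
tool_rot: [0.998, 0.065, -0.005, 0.001]
contact_force: [-1.1, -0.7, 8.0]
opening: 0.261
gripper_force: 25.0
```

```bash
python3 -c "
from h import *
s=env.read_state();print(s['ee_pos'],s['opening'],s['gripper_force']);print(tool([.5187,-.0146,.14]))"
```

```text
[0.4789918  0.2892012  0.02923563] 0.2606884480023146 25.004024505615234
[-0.005   1.5329 -0.5512]
```

>>> carry_out:
  commands:
    - [0,0,-0.18,0,0]
    - [0,0,-0.19,0,0]
    - [0,0,-0.18,0,0]
    - [0,0.19,0,0,0]
    - [0,0.19,0,0,0]
    - [0,0.19,0,0,0]
    - [0,0.19,0,0,0]
    - [0,0.19,0,0,0]
    - [0,0.19,0,0,0]
    - [0,0.19,0,0,0]
    - [0,0.19,0,0,0]

```text
time: 17.12
ee_pos: [0.5187, -0.0145, 0.1392]
tool_rot: [0.998, 0.065, -0.005, 0.003]
contact_force: [1.0, 1.2, -0.1]
opening: 0.263
gripper_force: 25.0
```

>>> carry_out:
  commands:
    - [0,0,0,0,0]
    - [0,0,0,0,0]

```text
time: 17.28
ee_pos: [0.5187, -0.0161, 0.1388]
tool_rot: [0.998, 0.062, -0.006, 0.003]
contact_force: [1.2, 1.7, -0.4]
opening: 0.266
gripper_force: 25.0
```

```bash
python3 - <<'E'
from h import *
s=env.read_state();print(s["ee_pos"],s["opening"],s["gripper_force"])
T=wpose();p,d=env.camera("wrist");P=wcloud(T,d);np.savez("pics/w6.npz",T=T,P=P);cv2.imwrite("pics/w6.png",cv2.resize(p[:,:,::-1],(800,600)))
print("port",np.array(wproj(T,[.5187,-.0146,.061]))/.7,"pocket rim",np.array(wproj(T,[.5187,-.0146,.028]))/.7)
E
```

```text
[ 0.51871126 -0.01608696  0.13877793] 0.26599119589239134 24.999944865703583
port [394.213651   318.46658751] pocket rim [394.29040633 299.03480659]
```

View pics/w6.png

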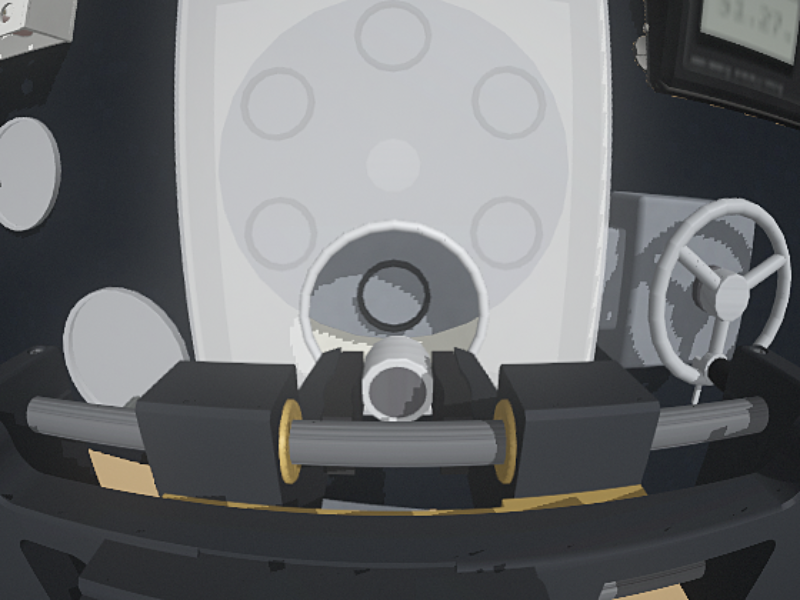

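The pocket rim is centred at (394,296), the collar spans x 301–487, and the held mount's top disc is at (397,388).

```bash
python3 - <<'E'
from h import *
T=np.load("pics/w6.npz")["T"];print("pocket",won(T,394.5*.7,296*.7,.028),"turntable hub",won(T,393*.7,165*.7,.022))
print("mount top",won(T,397*.7,389*.7,.1316));print(tool([.5195,-.0148,.0515]))
E
```

```text
pocket [ 0.52039438 -0.01450461  0.028     ] turntable hub [ 0.589147   -0.00520072  0.022     ]
mount top [ 0.51795187 -0.01569114  0.1316    ]
[0.0077 0.0066 0.4366]
```

>>> carry_out:
  commands:
    - [0.01,0.003,0.09,0,0]
    - [0,0,0.1,0,0]
    - [0,0,0.1,0,0]
    - [0,0,0,0,0]
    - [0,0,0,0,0]

```text
time: 17.75
ee_pos: [0.5193, -0.0111, 0.08]
tool_rot: [0.998, 0.067, -0.007, 0.002]
contact_force: [0.1, -0.0, -0.4]
opening: 0.254
gripper_force: 25.0
```

```bash
python3 -c "
from h import *
s=env.read_state();print(s['ee_pos'],s['tool_rot'],s['opening'],s['gripper_force']);print(tool([.5207,-.0143,.0515]))"
```

```text
[ 0.51925818 -0.01108786  0.07995977] [ 0.9977415   0.06678506 -0.00693541  0.00188459] 0.2535474074583958 24.999842047691345
[0.007  0.0165 0.1423]
```

>>> carry_out:
  commands:
    - [0,0,0,0,0]
    - [0,0,0,0,0]
    - [0,0,0,0,0]

```text
time: 18.0
ee_pos: [0.5204, -0.0127, 0.081]
tool_rot: [0.998, 0.065, -0.005, 0.002]
contact_force: [0.5, -0.9, 0.3]
opening: 0.261
gripper_force: 25.0
```

>>> carry_out:
  commands:
    - [0,0,0,0,0]

```text
time: 18.08
ee_pos: [0.5202, -0.013, 0.0807]
tool_rot: [0.998, 0.065, -0.006, 0.002]
contact_force: [-0.5, -0.7, 0.8]
opening: 0.259
gripper_force: 25.0
```

```bash
python3 - <<'E'
from h import *
for i in range(3):
    s=env.read_state();print(s["time"],s["ee_pos"].round(4),R.from_quat(s["tool_rot"]).as_matrix()[:,2].round(4),np.round(s["qvel"],3))
    T=wpose();p,d=env.camera("wrist")
np.savez("pics/w7.npz",T=T);cv2.imwrite("pics/w7.png",cv2.resize(p[150:330,180:380,::-1],(800,720))[:600])
E
```

```text
18.0833 [ 0.5202 -0.013   0.0807] [-0.0109 -0.0052 -0.9999] [ 0.001  0.005  0.006  0.002  0.003 -0.001  0.   ]
18.1333 [ 0.5201 -0.0131  0.0805] [-0.0112 -0.0053 -0.9999] [ 0.002  0.006  0.003  0.     0.001 -0.001 -0.002]
18.1833 [ 0.52   -0.0132  0.0804] [-0.0115 -0.0053 -0.9999] [ 0.002  0.005  0.001  0.001  0.001 -0.002 -0.002]
```

View pics/w7.png

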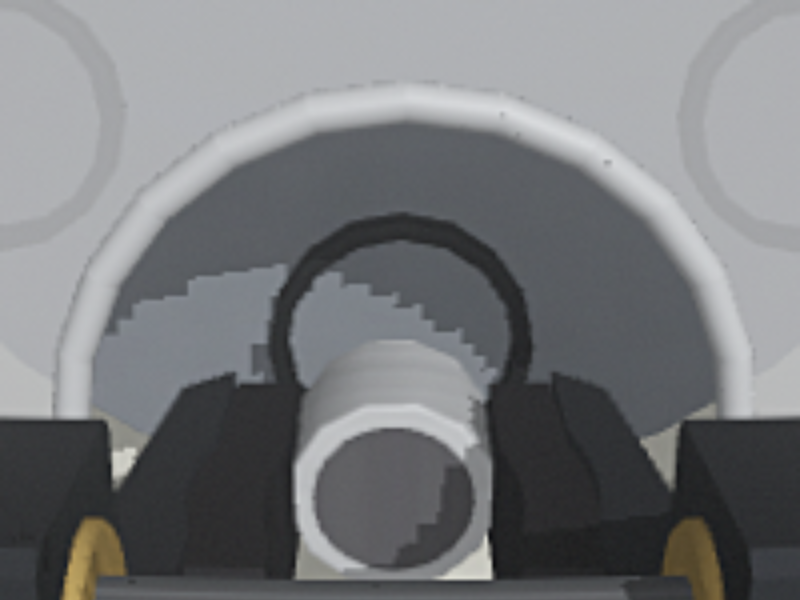

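The mount is about 1 mm left of the pocket centre, so I'll correct that, lower and release.

>>> carry_out:
  commands:
    - [0.005,0.005,0.05,0,0]
    - [0,0,0.05,0,0]
    - [0,0,0.04,0,0]
    - [0,0,0,0,0]
    - [0,0,0,0,0]
    - [0,0,0,0,0.38]
    - [0,0,0,0,0.38]
    - [0,0,0,0,0.38]
    - [0,0,0,0,0.38]

```text
time: 18.98
ee_pos: [0.5205, -0.0141, 0.0519]
tool_rot: [0.998, 0.065, -0.006, 0.002]
contact_force: [-1.0, 0.2, -1.1]
opening: 0.382
gripper_force: 0.0
```

>>> carry_out:
  commands:
    - [0,0,-0.1,0,0.38]
    - [0,0,-0.15,0,0.38]
    - [0,0,-0.15,0,0.38]
    - [0,0,-0.1,0,0.38]
    - [0,0,0,0,0.38]

```text
time: 19.4
ee_pos: [0.524, -0.0132, 0.1556]
tool_rot: [0.998, 0.065, -0.003, 0.002]
contact_force: [0.0, 1.3, -0.7]
opening: 0.377
gripper_force: 0.0
```

```bash
cat > pk.py <<'E'
from mt import *
s=env.read_state();p,P,T,o=mounts(.022,(.49,.55,-.045,.016))
for c in o:print("mount in pocket",*c,"off mm",((c[0]-[.5202,-.0145])*1000).round(1))
h=np.array([.5122,-.2004]);print(s["time"],np.round(s["ee_pos"],4),"to crank",tool([.5115,-.2012,.17]))
A=P[(np.hypot(P[...,0]-.5202,P[...,1]+.0145)<.01)&(P[...,2]>.03)&(P[...,2]<.06)];print("z",np.percentile(A[:,2],[5,50,95]).round(4) if len(A) else None)
E
python3 pk.py
```

```text
mount in pocket [ 0.5183 -0.0136] 0.0126 777 off mm [-1.9  0.9]
19.4 [ 0.524  -0.0132  0.1556] to crank [-0.1792  0.923  -0.0763]
z [0.0439 0.0451 0.0461]
```

Mount 1 is seated, about 2 mm off centre. Now two turns of the crank.

>>> carry_out:
  commands:
    - [-0.036,0.185,-0.01,0,0.38]
    - [-0.036,0.185,0,0,0.38]
    - [-0.036,0.185,0,0,0.38]
    - [-0.036,0.185,0,0,0.38]
    - [-0.036,0.183,0,0,0.38]
    - [0,0,0,0,0.38]
    - [0,0,0,0,0.38]
    - [0,0,0,0,0.38]

```text
time: 20.12
ee_pos: [0.5095, -0.2006, 0.154]
tool_rot: [0.998, 0.065, -0.007, 0.002]
contact_force: [0.4, 0.8, -0.1]
opening: 0.381
gripper_force: 0.0
```

```bash
python3 hd.py; python3 -c "
from h import *
print(tool([.5115,-.2010,.097]))"
```

```text
t 20.1167 ee [ 0.5095 -0.2006  0.154 ] yaw 0.13051091651316554 n 459 h [ 0.5112 -0.2006] rad 0.0417 phi 1.2 to handle units 0.0086 0.0009
[0.0109 0.0074 0.2865]
```

>>> carry_out:
  commands:
    - [0.01,0.003,0.1,0,0.38]
    - [0,0,0.1,0,0.38]
    - [0,0,0.085,0,0.38]
    - [0,0,0,0,0]
    - [0,0,0,0,0]
    - [0,0,0,0,0]
    - [0,0,0,0,0]
    - [0,0,0,0,0]
  grip_force: 12

```text
time: 20.83
ee_pos: [0.5121, -0.2011, 0.0986]
tool_rot: [0.998, 0.066, -0.006, 0.002]
contact_force: [1.1, 1.3, -4.1]
opening: 0.182
gripper_force: 12.0
```

>>> carry_out:
  commands:
    - [0.028,-0.105,0,0,0]
    - [0.077,-0.077,0,0,0]
    - [0.105,-0.028,0,0,0]
    - [0.105,0.028,0,0,0]
    - [0.077,0.077,0,0,0]
    - [0.028,0.105,0,0,0]
    - [-0.028,0.105,0,0,0]
    - [-0.077,0.077,0,0,0]
    - [-0.105,0.028,0,0,0]
    - [-0.105,-0.028,0,0,0]
    - [-0.077,-0.077,0,0,0]
    - [-0.028,-0.105,0,0,0]

```text
time: 21.83
ee_pos: [0.5115, -0.2035, 0.0988]
tool_rot: [0.998, 0.063, -0.004, 0.003]
contact_force: [8.0, -0.3, -9.0]
opening: 0.182
gripper_force: 11.9
```

```bash
python3 ph.py
```

```text
[ 0.5115 -0.2035  0.0988] [ 8.  -0.3 -9. ] 0.1818306776317825 21.8333
radius 0.04186271874392198 phi deg -2.874966832153135
```

>>> carry_out:
  commands:
    - [0.028,-0.105,0,0,0]
    - [0.077,-0.077,0,0,0]
    - [0.105,-0.028,0,0,0]
    - [0.105,0.028,0,0,0]
    - [0.077,0.077,0,0,0]
    - [0.028,0.105,0,0,0]
    - [-0.028,0.105,0,0,0]
    - [-0.077,0.077,0,0,0]
    - [-0.105,0.028,0,0,0]
    - [-0.105,-0.028,0,0,0]
    - [-0.077,-0.077,0,0,0]
    - [-0.028,-0.105,0,0,0]

```text
time: 22.83
ee_pos: [0.5113, -0.2038, 0.0989]
tool_rot: [0.998, 0.063, -0.004, 0.003]
contact_force: [7.6, -0.2, -7.7]
opening: 0.178
gripper_force: 11.9
```

>>> carry_out:
  commands:
    - [0,0,0,0,0]
    - [0,0,0,0,0]
    - [0,0,0,0,0.45]
    - [0,0,0,0,0.45]
    - [0,0,0,0,0.45]
    - [0,0,0,0,0.45]
    - [0,0,-0.15,0,0.45]
    - [0,0,-0.15,0,0.45]
    - [0,0,-0.05,0,0.45]
    - [0,0,0,0,0.45]

```text
time: 23.67
ee_pos: [0.5142, -0.2022, 0.1703]
tool_rot: [0.998, 0.065, -0.004, 0.003]
contact_force: [0.3, 0.4, -0.2]
opening: 0.451
gripper_force: 0.0
```

```bash
python3 hd.py w8; python3 -c "
from h import *
print(tool([.501,.3685,.13]))
P=wcloud(wpose(),env.camera('wrist')[1])
for z in (.02,.03,.04):
  print(z)
"
```

```text
t 23.6667 ee [ 0.5142 -0.2022  0.1703] yaw 0.12941370061621915 n 388 h [ 0.5118 -0.2004] rad 0.0412 phi 1.3 to handle units -0.0108 -0.0104
[ 0.3114 -2.8381  0.176 ]
0.02
0.03
0.04
```

View pics/w8.png

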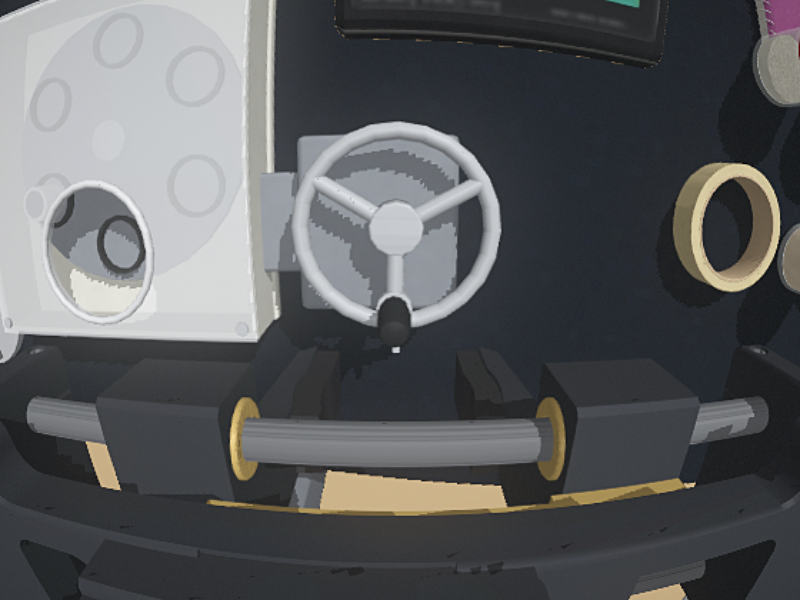

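The wheel view shows mount 1 moved on to (40,205), the next pocket under the port at (121,245), and the crank at its pointer at (396,325). Second mount next.

>>> carry_out:
  commands:
    - [0.019,-0.177,0,0,0.5]
    - [0.019,-0.177,0,0,0.5]
    - [0.019,-0.177,0,0,0.5]
    - [0.019,-0.177,0,0,0.5]
    - [0.019,-0.177,0,0,0.5]
    - [0.019,-0.177,0,0,0.5]
    - [0.019,-0.177,0,0,0.5]
    - [0.019,-0.177,0,0,0.5]
    - [0.019,-0.177,0,0,0.5]
    - [0.019,-0.177,0,0,0.5]
    - [0.019,-0.177,0,0,0.5]
    - [0.019,-0.177,0,0,0.5]

```text
time: 24.77
ee_pos: [0.5011, 0.2265, 0.1639]
tool_rot: [0.998, 0.065, -0.008, 0.003]
contact_force: [0.6, -0.2, -0.2]
opening: 0.501
gripper_force: 0.0
```

>>> carry_out:
  commands:
    - [0.019,-0.177,0,0,0.5]
    - [0.019,-0.177,0,0,0.5]
    - [0.019,-0.177,0,0,0.5]
    - [0.019,-0.177,0.08,0,0.5]
    - [0,0,0.1,0,0.5]
    - [0,0,0,0,0.5]
    - [0,0,0,0,0.5]
    - [0,0,0,0,0.5]

```text
time: 25.43
ee_pos: [0.4988, 0.3658, 0.1285]
tool_rot: [0.998, 0.064, -0.007, 0.004]
contact_force: [-0.1, 0.1, 0.2]
opening: 0.5
gripper_force: 0.0
```

```bash
python3 mt.py
```

```text
[0.4988 0.3658 0.1285] 0.12879006723267397
[0.5012 0.3692] 0.0126 820 [ 0.0184 -0.0171  0.5105]
```

>>> carry_out:
  commands:
    - [0.018,-0.017,0.17,0,0.5]
    - [0,0,0.17,0,0.5]
    - [0,0,0.17,0,0.5]
    - [0,0,0,0,0.5]
    - [0,0,0,0,0]
    - [0,0,0,0,0]
    - [0,0,0,0,0]
    - [0,0,0,0,0]
    - [0,0,0,0,0]
    - [0,0,0,0,0]
  grip_force: 25

```text
time: 26.32
ee_pos: [0.5019, 0.3719, 0.0296]
tool_rot: [0.998, 0.065, -0.005, 0.001]
contact_force: [0.9, -0.7, 7.3]
opening: 0.257
gripper_force: 25.0
```

>>> carry_out:
  commands:
    - [0,0,-0.18,0,0]
    - [0,0,-0.19,0,0]
    - [0,0,-0.18,0,0]
    - [-0.015,0.191,0,0,0]
    - [-0.015,0.191,0,0,0]
    - [-0.015,0.191,0,0,0]
    - [-0.015,0.191,0,0,0]
    - [-0.015,0.191,0,0,0]
    - [-0.015,0.191,0,0,0]
    - [-0.015,0.191,0,0,0]
    - [-0.015,0.191,0,0,0]
    - [-0.015,0.191,0,0,0]

```text
time: 27.32
ee_pos: [0.52, 0.0254, 0.1399]
tool_rot: [0.998, 0.065, -0.005, 0.002]
contact_force: [1.7, -0.6, 0.2]
opening: 0.258
gripper_force: 25.0
```

>>> carry_out:
  commands:
    - [-0.015,0.191,0,0,0]
    - [0,0,0,0,0]
    - [0,0,0,0,0]
    - [0,0,0,0,0]
    - [0,0,0,0,0]

```text
time: 27.73
ee_pos: [0.522, -0.009, 0.1395]
tool_rot: [0.998, 0.066, -0.006, 0.002]
contact_force: [0.3, 0.0, 0.2]
opening: 0.259
gripper_force: 25.0
```

```bash
cat > held.py <<'E'
from h import *
s=env.read_state();o=s["ee_pos"];print(s["time"],o.round(4),s["opening"],s["gripper_force"],R.from_quat(s["tool_rot"]).as_matrix()[:,2].round(4))
T=wpose();p,d=env.camera("wrist");P=wcloud(T,d)
A=P[(np.hypot(P[...,0]-o[0],P[...,1]-o[1])<.02)&(abs(P[...,2]-o[2]+.007)<.004)];
if len(A):
    c,r=cv2.minEnclosingCircle(A[:,:2].astype(np.float32));sl=np.linalg.lstsq(np.c_[A[:,:2],np.ones(len(A))],A[:,2],rcond=None)[0];print("held top",np.round(c,4),r,A[:,2].mean(),len(A),"slope",sl[:2].round(3))
# pocket rim centre by dark ring pixels (radius 17-20 mm at z .028)
import itertools
g=cv2.GaussianBlur(p[:,:,::-1].min(2),(3,3),0).astype(float);best=[]
a=np.linspace(np.pi/6,-np.pi*7/6,60) 
for dx,dy in itertools.product(np.arange(-.006,.0061,.001),repeat=2):
    c=np.array([.5202+dx,-.0145+dy]);q=[wproj(T,[c[0]+.0185*np.cos(t+.13),c[1]+.0185*np.sin(t+.13),.028]) for t in np.linspace(-1.8,1.8,40)]
    best.append((np.mean([g[int(round(v)),int(round(u))] for u,v in q]),c))
best.sort(key=lambda b:b[0]);print("pocket",best[0][0].round(1),np.mean([b[1] for b in best[:4]],0).round(4),np.mean([b[0] for b in best]).round(1))
print("to",tool([.5205,-.0142,.08]))
E
python3 held.py
```

```text
27.7333 [ 0.522  -0.009   0.1395] 0.25894447259842096 24.999958276748657 [-0.011  -0.0039 -0.9999]
held top [ 0.5271 -0.0084] 0.01839604414999485 0.13276767976515236 2210 slope [-0.036 -0.013]Traceback (most recent call last):
  File "held.py", line 12, in <module>
    c=np.array([.5202+dx,-.0145+dy]);q=[wproj(T,[c[0]+.0185*np.cos(t+.13),c[1]+.0185*np.sin(t+.13),.028]) for t in np.linspace(-1.8,1.8,40)]
                                        ~~~~~^^^^^^^^^^^^^^^^^^^^^^^^^^^^^^^^^^^^^^^^^^^^^^^^^^^^^^^^^^^^
  File "h.py", line 20, in wproj
    m=env.camera_model("wrist");q=T[:3,:3].T@(np.asarray(p)-T[:3,3]);th=np.arctan2(np.hypot(q[0],q[1]),q[2])
ValueError: time passes only in moves, steps and waits
```

```bash
sed -i '/^# pocket rim/,/^best.sort/d' held.py; python3 -c "
from h import *
print(tool([.5207,-.0143,.08]))"
```

```text
[-0.0061  0.0254  0.297 ]
```

>>> carry_out:
  commands:
    - [-0.005,0.025,0.1,0,0]
    - [0,0,0.1,0,0]
    - [0,0,0.097,0,0]
    - [0,0,0,0,0]
    - [0,0,0,0,0]
    - [0,0,0,0,0]
    - [0,0,0,0,0]
    - [0,0,0,0,0]

```text
time: 28.45
ee_pos: [0.5212, -0.0161, 0.0805]
tool_rot: [0.998, 0.065, -0.005, 0.002]
contact_force: [0.7, -0.9, -0.1]
opening: 0.263
gripper_force: 25.0
```

```bash
python3 held.py; python3 -c "
from h import *
print(tool([.5207,-.0143,.052]))"
```

```text
28.45 [ 0.5212 -0.0161  0.0805] 0.26283907545243745 24.99987691640854 [-0.0105 -0.0051 -0.9999]
held top [ 0.5262 -0.0154] 0.018297966569662094 0.07370829087518418 2241 slope [-0.042 -0.008]
to [-0.0018 -0.0106  0.0019]
[ 0.0007 -0.0105  0.1418]
```

>>> carry_out:
  commands:
    - [0,-0.008,0.05,0,0]
    - [0,0,0.05,0,0]
    - [0,0,0.04,0,0]
    - [0,0,0,0,0]
    - [0,0,0,0,0]
    - [0,0,0,0,0.38]
    - [0,0,0,0,0.38]
    - [0,0,0,0,0.38]
    - [0,0,0,0,0.38]

```text
time: 29.25
ee_pos: [0.52, -0.015, 0.0515]
tool_rot: [0.998, 0.065, -0.006, 0.002]
contact_force: [-0.3, -0.7, -0.4]
opening: 0.377
gripper_force: 0.0
```

>>> carry_out:
  commands:
    - [0,0,-0.1,0,0.38]
    - [0,0,-0.15,0,0.38]
    - [0,0,-0.15,0,0.38]
    - [0,0,-0.1,0,0.38]
    - [0,0,0,0,0.38]
    - [0,0,0,0,0.38]

```text
time: 29.75
ee_pos: [0.5218, -0.0146, 0.1524]
tool_rot: [0.998, 0.065, -0.005, 0.002]
contact_force: [0.6, 0.0, 0.2]
opening: 0.384
gripper_force: 0.0
```

```bash
python3 pk.py
```

```text
mount in pocket [ 0.5183 -0.0144] 0.0126 795 off mm [-1.9  0.1]
29.75 [ 0.5218 -0.0146  0.1524] to crank [-0.1693  0.9184 -0.0873]
z [0.0439 0.0451 0.0462]
```

>>> carry_out:
  commands:
    - [-0.034,0.184,0,0,0.38]
    - [-0.034,0.184,0,0,0.38]
    - [-0.034,0.184,0,0,0.38]
    - [-0.034,0.184,0,0,0.38]
    - [-0.034,0.184,0,0,0.38]
    - [0,0,0,0,0.38]
    - [0,0,0,0,0.38]
    - [0,0,0,0,0.38]

```text
time: 30.47
ee_pos: [0.5108, -0.2005, 0.1514]
tool_rot: [0.998, 0.065, -0.007, 0.001]
contact_force: [-0.4, -0.1, -0.1]
opening: 0.378
gripper_force: 0.0
```

```bash
python3 hd.py; python3 -c "
from h import *
print(tool([.5115,-.2010,.097]))"
```

```text
t 30.4667 ee [ 0.5108 -0.2005  0.1514] yaw 0.1306506836567393 n 475 h [ 0.5117 -0.2006] rad 0.0413 phi 1.1 to handle units 0.0042 0.0008
[0.0044 0.0068 0.2735]
```

>>> carry_out:
  commands:
    - [0.005,0.003,0.09,0,0.38]
    - [0,0,0.09,0,0.38]
    - [0,0,0.09,0,0.38]
    - [0,0,0,0,0]
    - [0,0,0,0,0]
    - [0,0,0,0,0]
    - [0,0,0,0,0]
    - [0,0,0,0,0]
    - [0,0,0,0,0]
  grip_force: 12

```text
time: 31.27
ee_pos: [0.5124, -0.2015, 0.0991]
tool_rot: [0.998, 0.065, -0.006, 0.002]
contact_force: [2.0, 2.6, -2.3]
opening: 0.176
gripper_force: 11.9
```

>>> carry_out:
  commands:
    - [0.028,-0.105,0,0,0]
    - [0.077,-0.077,0,0,0]
    - [0.105,-0.028,0,0,0]
    - [0.105,0.028,0,0,0]
    - [0.077,0.077,0,0,0]
    - [0.028,0.105,0,0,0]
    - [-0.028,0.105,0,0,0]
    - [-0.077,0.077,0,0,0]
    - [-0.105,0.028,0,0,0]
    - [-0.105,-0.028,0,0,0]
    - [-0.077,-0.077,0,0,0]
    - [-0.028,-0.105,0,0,0]

```text
time: 32.27
ee_pos: [0.5119, -0.2037, 0.0993]
tool_rot: [0.998, 0.063, -0.004, 0.003]
contact_force: [9.6, 0.5, -7.5]
opening: 0.175
gripper_force: 11.9
```

>>> carry_out:
  commands:
    - [0.028,-0.105,0,0,0]
    - [0.077,-0.077,0,0,0]
    - [0.105,-0.028,0,0,0]
    - [0.105,0.028,0,0,0]
    - [0.077,0.077,0,0,0]
    - [0.028,0.105,0,0,0]
    - [-0.028,0.105,0,0,0]
    - [-0.077,0.077,0,0,0]
    - [-0.105,0.028,0,0,0]
    - [-0.105,-0.028,0,0,0]
    - [-0.077,-0.077,0,0,0]
    - [-0.028,-0.105,0,0,0]

```text
time: 33.27
ee_pos: [0.5118, -0.204, 0.0994]
tool_rot: [0.998, 0.063, -0.005, 0.003]
contact_force: [8.4, -1.1, -7.1]
opening: 0.178
gripper_force: 11.9
```

>>> carry_out:
  commands:
    - [0,0,0,0,0]
    - [0,0,0,0,0]
    - [0,0,0,0,0.45]
    - [0,0,0,0,0.45]
    - [0,0,0,0,0.45]
    - [0,0,0,0,0.45]
    - [0,0,-0.15,0,0.45]
    - [0,0,-0.15,0,0.45]
    - [0,0,-0.05,0,0.45]
    - [0,0,0,0,0.45]

```text
time: 34.1
ee_pos: [0.5146, -0.2024, 0.1709]
tool_rot: [0.998, 0.065, -0.004, 0.003]
contact_force: [-0.6, 0.4, -0.2]
opening: 0.448
gripper_force: 0.0
```

```bash
cat >> hd.py <<'E'
    # mounts seen through the cover: bright blobs predicted at pocket places, expected height .044
    out=[]
    for k in range(6):
        a=.13+np.pi-np.radians(60*k);c=np.array([.5895,-.0054])+.07*np.array([np.cos(a),np.sin(a)])
        q=P[np.hypot(P[...,0]-c[0],P[...,1]-c[1])<.009];out.append((k,len(q),np.median(q[:,2]).round(4) if len(q) else None))
    print("stations clockwise from port",out)
E
python3 hd.py; python3 -c "
from h import *
print(tool([.4154,.2796,.13]),tool([.4137,.378,.13]))"
```

```text
t 34.1 ee [ 0.5146 -0.2024  0.1709] yaw 0.1294246872011924 n 388 h [ 0.5103 -0.2013] rad 0.0427 phi 0.4 to handle units -0.0203 -0.0084
stations clockwise from port [(0, 215, np.float64(0.0231)), (1, 182, np.float64(0.0571)), (2, 175, np.float64(0.0571)), (3, 225, np.float64(0.0571)), (4, 318, np.float64(0.0569)), (5, 343, np.float64(0.057))]
[-0.1725 -2.4537  0.1861] [-0.1175 -2.9427  0.1831]
```

>>> carry_out:
  commands:
    - [-0.013,-0.189,0,0,0.5]
    - [-0.013,-0.189,0,0,0.5]
    - [-0.013,-0.189,0,0,0.5]
    - [-0.013,-0.189,0,0,0.5]
    - [-0.013,-0.189,0,0,0.5]
    - [-0.013,-0.189,0,0,0.5]
    - [-0.013,-0.189,0,0,0.5]
    - [-0.013,-0.189,0,0,0.5]
    - [-0.013,-0.189,0,0,0.5]
    - [-0.013,-0.189,0,0,0.5]
    - [-0.013,-0.189,0,0,0.5]
    - [-0.013,-0.189,0,0,0.5]

```text
time: 35.15
ee_pos: [0.4215, 0.2449, 0.1658]
tool_rot: [0.998, 0.065, -0.008, 0.003]
contact_force: [0.7, 1.3, 0.6]
opening: 0.5
gripper_force: 0.0
```

>>> carry_out:
  commands:
    - [-0.013,-0.189,0,0,0.5]
    - [0,0,0.09,0,0.5]
    - [0,0,0.09,0,0.5]
    - [0,0,0,0,0.5]
    - [0,0,0,0,0.5]
    - [0,0,0,0,0.5]

```text
time: 35.65
ee_pos: [0.4148, 0.2802, 0.1309]
tool_rot: [0.998, 0.065, -0.007, 0.003]
contact_force: [-0.5, 0.1, 0.2]
opening: 0.502
gripper_force: 0.0
```

```bash
python3 mt.py
```

```text
[0.4148 0.2802 0.1309] 0.1296040689616325
[0.414  0.3799] 0.0128 689 [ 0.0652 -0.4961  0.5191]
[0.4152 0.28  ] 0.0125 797 [ 0.0068 -0.      0.5218]
```

>>> carry_out:
  commands:
    - [0.007,0,0.17,0,0.5]
    - [0,0,0.17,0,0.5]
    - [0,0,0.18,0,0.5]
    - [0,0,0,0,0.5]
    - [0,0,0,0,0]
    - [0,0,0,0,0]
    - [0,0,0,0,0]
    - [0,0,0,0,0]
    - [0,0,0,0,0]
    - [0,0,0,0,0]
  grip_force: 25

```text
time: 36.53
ee_pos: [0.4163, 0.2813, 0.0296]
tool_rot: [0.998, 0.065, -0.005, 0.001]
contact_force: [-0.6, 0.5, 10.0]
opening: 0.261
gripper_force: 25.0
```

>>> carry_out:
  commands:
    - [0,0,-0.18,0,0]
    - [0,0,-0.19,0,0]
    - [0,0,-0.18,0,0]
    - [0.042,0.191,0,0,0]
    - [0.042,0.191,0,0,0]
    - [0.042,0.191,0,0,0]
    - [0.042,0.191,0,0,0]
    - [0.041,0.191,0,0,0]
    - [0.041,0.191,0,0,0]
    - [0.041,0.191,0,0,0]
    - [0.041,0.191,0,0,0]

```text
time: 37.45
ee_pos: [0.5225, -0.0156, 0.1389]
tool_rot: [0.998, 0.065, -0.005, 0.003]
contact_force: [0.7, -0.1, 0.4]
opening: 0.257
gripper_force: 25.0
```

>>> carry_out:
  commands:
    - [0,0,0,0,0]
    - [0,0,0,0,0]
    - [0,0,0,0,0]
    - [0,0,0,0,0]
    - [0,0,0,0,0]

```text
time: 37.87
ee_pos: [0.5216, -0.0112, 0.1379]
tool_rot: [0.998, 0.067, -0.006, 0.002]
contact_force: [0.3, -0.3, 0.2]
opening: 0.259
gripper_force: 25.0
```

```bash
python3 held.py
```

```text
37.8667 [ 0.5216 -0.0112  0.1379] 0.2587171249286574 25.00019073486328 [-0.012  -0.0046 -0.9999]
held top [ 0.5267 -0.0106] 0.018413329496979713 0.13115764010955192 2204 slope [-0.039 -0.004]
to [-0.0038  0.012   0.2892]
```

>>> carry_out:
  commands:
    - [-0.003,0.01,0.1,0,0]
    - [0,0,0.1,0,0]
    - [0,0,0.09,0,0]
    - [0,0,0,0,0]
    - [0,0,0,0,0]
    - [0,0,0,0,0]
    - [0,0,0,0,0]
    - [0,0,0,0,0]

```text
time: 38.58
ee_pos: [0.5215, -0.0154, 0.0805]
tool_rot: [0.998, 0.065, -0.005, 0.002]
contact_force: [0.8, -0.1, -0.4]
opening: 0.259
gripper_force: 25.0
```

```bash
python3 held.py; python3 -c "
from h import *
print(tool([.5210,-.0143,.052]))"
```

```text
38.5833 [ 0.5215 -0.0154  0.0805] 0.2586211815201331 25.000072717666626 [-0.0106 -0.0052 -0.9999]
held top [ 0.5267 -0.0147] 0.018199924379587173 0.07368363435070605 2207 slope [-0.036 -0.008]
to [-0.0034 -0.0071  0.0017]
[ 0.0006 -0.0068  0.1417]
```

Good. I'll lower, release, check, and pre-position at the crank.

>>> carry_out:
  commands:
    - [0,-0.006,0.05,0,0]
    - [0,0,0.05,0,0]
    - [0,0,0.04,0,0]
    - [0,0,0,0,0]
    - [0,0,0,0,0]
    - [0,0,0,0,0.38]
    - [0,0,0,0,0.38]
    - [0,0,0,0,0.38]
    - [0,0,0,0,0.38]

```text
time: 39.38
ee_pos: [0.5203, -0.0146, 0.0514]
tool_rot: [0.998, 0.065, -0.006, 0.002]
contact_force: [-0.5, -0.2, 0.1]
opening: 0.376
gripper_force: 0.0
```

>>> carry_out:
  commands:
    - [0,0,-0.1,0,0.38]
    - [0,0,-0.15,0,0.38]
    - [0,0,-0.15,0,0.38]
    - [0,0,-0.1,0,0.38]
    - [0,0,0,0,0.38]
    - [0,0,0,0,0.38]

```text
time: 39.88
ee_pos: [0.5222, -0.0142, 0.1524]
tool_rot: [0.998, 0.065, -0.005, 0.002]
contact_force: [-1.3, 0.5, 0.2]
opening: 0.381
gripper_force: 0.0
```

```bash
python3 pk.py
```

```text
mount in pocket [ 0.5183 -0.0138] 0.0125 788 off mm [-1.9  0.7]
39.8833 [ 0.5222 -0.0142  0.1524] to crank [-0.1712  0.9204 -0.0875]
z [0.0439 0.0451 0.0461]
```

>>> carry_out:
  commands:
    - [-0.034,0.184,0,0,0.38]
    - [-0.034,0.184,0,0,0.38]
    - [-0.034,0.184,0,0,0.38]
    - [-0.034,0.184,0,0,0.38]
    - [-0.034,0.184,0,0,0.38]
    - [0,0,0,0,0.38]
    - [0,0,0,0,0.38]
    - [0,0,0,0,0.38]

```text
time: 40.6
ee_pos: [0.5111, -0.2, 0.1514]
tool_rot: [0.998, 0.065, -0.007, 0.001]
contact_force: [-0.0, 1.0, -1.1]
opening: 0.381
gripper_force: 0.0
```

```bash
python3 hd.py; python3 -c "
from h import *
print(tool([.5110,-.2010,.097]))"
```

```text
t 40.6 ee [ 0.5111 -0.2     0.1514] yaw 0.13067818702392575 n 474 h [ 0.512  -0.2008] rad 0.041 phi 0.7 to handle units 0.0036 0.0043
stations clockwise from port [(0, 256, np.float64(0.0453)), (1, 185, np.float64(0.0571)), (2, 166, np.float64(0.0571)), (3, 238, np.float64(0.057)), (4, 362, np.float64(0.0571)), (5, 384, np.float64(0.057))]
[-0.0003  0.0087  0.2736]
```

>>> carry_out:
  commands:
    - [0.003,0.005,0.09,0,0.38]
    - [0,0,0.09,0,0.38]
    - [0,0,0.09,0,0.38]
    - [0,0,0,0,0]
    - [0,0,0,0,0]
    - [0,0,0,0,0]
    - [0,0,0,0,0]
    - [0,0,0,0,0]
    - [0,0,0,0,0]
  grip_force: 12

```text
time: 41.4
ee_pos: [0.5124, -0.2015, 0.099]
tool_rot: [0.998, 0.065, -0.006, 0.002]
contact_force: [0.5, 1.7, -2.5]
opening: 0.182
gripper_force: 11.9
```

>>> carry_out:
  commands:
    - [0.028,-0.105,0,0,0]
    - [0.077,-0.077,0,0,0]
    - [0.105,-0.028,0,0,0]
    - [0.105,0.028,0,0,0]
    - [0.077,0.077,0,0,0]
    - [0.028,0.105,0,0,0]
    - [-0.028,0.105,0,0,0]
    - [-0.077,0.077,0,0,0]
    - [-0.105,0.028,0,0,0]
    - [-0.105,-0.028,0,0,0]
    - [-0.077,-0.077,0,0,0]
    - [-0.028,-0.105,0,0,0]

```text
time: 42.4
ee_pos: [0.5119, -0.2038, 0.0993]
tool_rot: [0.998, 0.063, -0.004, 0.003]
contact_force: [8.8, 0.5, -8.4]
opening: 0.182
gripper_force: 11.9
```

>>> carry_out:
  commands:
    - [0.028,-0.105,0,0,0]
    - [0.077,-0.077,0,0,0]
    - [0.105,-0.028,0,0,0]
    - [0.105,0.028,0,0,0]
    - [0.077,0.077,0,0,0]
    - [0.028,0.105,0,0,0]
    - [-0.028,0.105,0,0,0]
    - [-0.077,0.077,0,0,0]
    - [-0.105,0.028,0,0,0]
    - [-0.105,-0.028,0,0,0]
    - [-0.077,-0.077,0,0,0]
    - [-0.028,-0.105,0,0,0]

```text
time: 43.4
ee_pos: [0.5117, -0.204, 0.0994]
tool_rot: [0.998, 0.063, -0.005, 0.003]
contact_force: [7.9, -0.2, -7.2]
opening: 0.181
gripper_force: 11.9
```

>>> carry_out:
  commands:
    - [0,0,0,0,0]
    - [0,0,0,0,0]
    - [0,0,0,0,0.45]
    - [0,0,0,0,0.45]
    - [0,0,0,0,0.45]
    - [0,0,0,0,0.45]
    - [0,0,-0.15,0,0.45]
    - [0,0,-0.15,0,0.45]
    - [0,0,-0.05,0,0.45]
    - [0,0,0,0,0.45]

```text
time: 44.23
ee_pos: [0.5146, -0.2024, 0.1709]
tool_rot: [0.998, 0.065, -0.004, 0.003]
contact_force: [-0.0, 0.1, -0.7]
opening: 0.454
gripper_force: 0.0
```

```bash
python3 hd.py; python3 -c "
from h import *
print(tool([.414,.3799,.13]))"
```

```text
t 44.2333 ee [ 0.5146 -0.2024  0.1709] yaw 0.1294268142040193 n 385 h [ 0.5118 -0.2007] rad 0.0412 phi 0.9 to handle units -0.0127 -0.0104
stations clockwise from port [(0, 212, np.float64(0.0231)), (1, 174, np.float64(0.0571)), (2, 180, np.float64(0.057)), (3, 217, np.float64(0.057)), (4, 322, np.float64(0.057)), (5, 335, np.float64(0.057))]
[-0.1145 -2.9518  0.1832]
```

Last mount at (0.414, 0.380).

>>> carry_out:
  commands:
    - [-0.007,-0.184,0,0,0.5]
    - [-0.007,-0.184,0,0,0.5]
    - [-0.007,-0.184,0,0,0.5]
    - [-0.007,-0.184,0,0,0.5]
    - [-0.007,-0.184,0,0,0.5]
    - [-0.007,-0.184,0,0,0.5]
    - [-0.007,-0.184,0,0,0.5]
    - [-0.007,-0.184,0,0,0.5]
    - [-0.007,-0.184,0,0,0.5]
    - [-0.007,-0.184,0,0,0.5]
    - [-0.007,-0.184,0,0,0.5]
    - [-0.007,-0.184,0,0,0.5]

```text
time: 45.28
ee_pos: [0.4374, 0.2349, 0.1656]
tool_rot: [0.998, 0.065, -0.008, 0.003]
contact_force: [0.3, 0.2, -0.4]
opening: 0.5
gripper_force: 0.0
```

>>> carry_out:
  commands:
    - [-0.007,-0.184,0,0,0.5]
    - [-0.007,-0.184,0,0,0.5]
    - [-0.007,-0.184,0,0,0.5]
    - [-0.007,-0.184,0,0,0.5]
    - [0,0,0.09,0,0.5]
    - [0,0,0.09,0,0.5]
    - [0,0,0,0,0.5]
    - [0,0,0,0,0.5]
    - [0,0,0,0,0.5]

```text
time: 46.03
ee_pos: [0.4136, 0.3783, 0.1304]
tool_rot: [0.998, 0.065, -0.007, 0.003]
contact_force: [0.2, -0.5, 0.5]
opening: 0.501
gripper_force: 0.0
```

```bash
python3 mt.py
```

```text
[0.4136 0.3783 0.1304] 0.12962055166060985
[0.4135 0.3802] 0.0127 809 [ 0.0055 -0.0107  0.5195]
```

>>> carry_out:
  commands:
    - [0.006,-0.01,0.17,0,0.5]
    - [0,0,0.17,0,0.5]
    - [0,0,0.178,0,0.5]
    - [0,0,0,0,0.5]
    - [0,0,0,0,0]
    - [0,0,0,0,0]
    - [0,0,0,0,0]
    - [0,0,0,0,0]
    - [0,0,0,0,0]
    - [0,0,0,0,0]
  grip_force: 25

```text
time: 46.92
ee_pos: [0.4145, 0.3817, 0.0295]
tool_rot: [0.998, 0.065, -0.005, 0.001]
contact_force: [-0.2, 0.4, 7.8]
opening: 0.263
gripper_force: 25.0
```

>>> carry_out:
  commands:
    - [0,0,-0.18,0,0]
    - [0,0,-0.19,0,0]
    - [0,0,-0.18,0,0]
    - [0.025,0.184,0,0,0]
    - [0.025,0.184,0,0,0]
    - [0.025,0.184,0,0,0]
    - [0.025,0.184,0,0,0]
    - [0.025,0.184,0,0,0]
    - [0.025,0.184,0,0,0]
    - [0.025,0.184,0,0,0]
    - [0.025,0.184,0,0,0]
    - [0.025,0.184,0,0,0]

```text
time: 47.92
ee_pos: [0.5028, 0.0567, 0.139]
tool_rot: [0.998, 0.065, -0.005, 0.002]
contact_force: [0.7, -0.3, -0.4]
opening: 0.261
gripper_force: 25.0
```

>>> carry_out:
  commands:
    - [0.024,0.184,0,0,0]
    - [0.024,0.184,0,0,0]
    - [0,0,0,0,0]
    - [0,0,0,0,0]
    - [0,0,0,0,0]
    - [0,0,0,0,0]
    - [0,0,0,0,0]

```text
time: 48.5
ee_pos: [0.5212, -0.0112, 0.1383]
tool_rot: [0.998, 0.067, -0.006, 0.002]
contact_force: [0.1, 0.3, 0.3]
opening: 0.261
gripper_force: 25.0
```

```bash
python3 held.py
```

```text
48.5 [ 0.5212 -0.0112  0.1383] 0.26095564596067 25.00001460313797 [-0.0119 -0.0046 -0.9999]
held top [ 0.5261 -0.0104] 0.018300767987966537 0.13157799618042293 2241 slope [-0.04  -0.006]
to [-0.0013  0.0128  0.2908]
```

>>> carry_out:
  commands:
    - [0,0.006,0.1,0,0]
    - [0,0,0.1,0,0]
    - [0,0,0.09,0,0]
    - [0,0,0,0,0]
    - [0,0,0,0,0]
    - [0,0,0,0,0]
    - [0,0,0,0,0]
    - [0,0,0,0,0]

```text
time: 49.22
ee_pos: [0.5214, -0.0144, 0.0809]
tool_rot: [0.998, 0.065, -0.005, 0.002]
contact_force: [0.1, -0.2, 0.9]
opening: 0.261
gripper_force: 25.0
```

```bash
python3 held.py; python3 -c "
from h import *
print(tool([.5210,-.0143,.052]))"
```

```text
49.2167 [ 0.5214 -0.0144  0.0809] 0.260794305839356 24.999925196170807 [-0.0106 -0.0051 -0.9999]
held top [ 0.5265 -0.0138] 0.01832943595945835 0.07414094276068653 2216 slope [-0.034 -0.002]
to [-0.0036 -0.002   0.0037]
[ 0.0004 -0.0017  0.1437]
```

>>> carry_out:
  commands:
    - [0,0,0.05,0,0]
    - [0,0,0.05,0,0]
    - [0,0,0.043,0,0]
    - [0,0,0,0,0]
    - [0,0,0,0,0]
    - [0,0,0,0,0.38]
    - [0,0,0,0,0.38]
    - [0,0,0,0,0.38]
    - [0,0,0,0,0.38]

```text
time: 50.02
ee_pos: [0.5203, -0.0147, 0.0513]
tool_rot: [0.998, 0.065, -0.006, 0.002]
contact_force: [0.7, -0.8, 0.1]
opening: 0.382
gripper_force: 0.0
```

>>> carry_out:
  commands:
    - [0,0,-0.1,0,0.38]
    - [0,0,-0.15,0,0.38]
    - [0,0,-0.15,0,0.38]
    - [0,0,-0.1,0,0.38]
    - [0,0,0,0,0.38]
    - [0,0,0,0,0.38]

```text
time: 50.52
ee_pos: [0.5222, -0.0144, 0.1522]
tool_rot: [0.998, 0.065, -0.005, 0.002]
contact_force: [-0.7, -0.7, -0.4]
opening: 0.378
gripper_force: 0.0
```

```bash
python3 pk.py
```

```text
mount in pocket [ 0.5186 -0.014 ] 0.0126 796 off mm [-1.6  0.5]
50.5167 [ 0.5222 -0.0144  0.1522] to crank [-0.1717  0.9196 -0.0883]
z [0.044  0.0451 0.0462]
```

>>> carry_out:
  commands:
    - [-0.034,0.184,0,0,0.38]
    - [-0.034,0.184,0,0,0.38]
    - [-0.034,0.184,0,0,0.38]
    - [-0.034,0.184,0,0,0.38]
    - [-0.034,0.184,0,0,0.38]
    - [0,0,0,0,0.38]
    - [0,0,0,0,0.38]
    - [0,0,0,0,0.38]

```text
time: 51.23
ee_pos: [0.5112, -0.2002, 0.1511]
tool_rot: [0.998, 0.065, -0.007, 0.001]
contact_force: [-0.0, 0.5, -0.2]
opening: 0.381
gripper_force: 0.0
```

```bash
python3 hd.py; python3 -c "
from h import *
print(tool([.5110,-.2010,.097]))"
```

```text
t 51.2333 ee [ 0.5112 -0.2002  0.1511] yaw 0.13067712780656 n 478 h [ 0.5119 -0.2009] rad 0.0411 phi 0.6 to handle units 0.003 0.0039
stations clockwise from port [(0, 250, np.float64(0.0453)), (1, 188, np.float64(0.0572)), (2, 169, np.float64(0.0571)), (3, 249, np.float64(0.0569)), (4, 359, np.float64(0.057)), (5, 382, np.float64(0.057))]
[-1.000e-04  7.600e-03  2.724e-01]
```

>>> carry_out:
  commands:
    - [0.003,0.005,0.09,0,0.38]
    - [0,0,0.09,0,0.38]
    - [0,0,0.09,0,0.38]
    - [0,0,0,0,0]
    - [0,0,0,0,0]
    - [0,0,0,0,0]
    - [0,0,0,0,0]
    - [0,0,0,0,0]
    - [0,0,0,0,0]
  grip_force: 12

```text
time: 52.03
ee_pos: [0.5124, -0.2017, 0.0988]
tool_rot: [0.998, 0.065, -0.006, 0.002]
contact_force: [1.7, 0.6, -3.1]
opening: 0.18
gripper_force: 11.9
```

>>> carry_out:
  commands:
    - [0.028,-0.105,0,0,0]
    - [0.077,-0.077,0,0,0]
    - [0.105,-0.028,0,0,0]
    - [0.105,0.028,0,0,0]
    - [0.077,0.077,0,0,0]
    - [0.028,0.105,0,0,0]
    - [-0.028,0.105,0,0,0]
    - [-0.077,0.077,0,0,0]
    - [-0.105,0.028,0,0,0]
    - [-0.105,-0.028,0,0,0]
    - [-0.077,-0.077,0,0,0]
    - [-0.028,-0.105,0,0,0]

```text
time: 53.03
ee_pos: [0.5118, -0.204, 0.0991]
tool_rot: [0.998, 0.063, -0.004, 0.003]
contact_force: [7.6, -0.4, -7.2]
opening: 0.177
gripper_force: 11.9
```

>>> carry_out:
  commands:
    - [0.028,-0.105,0,0,0]
    - [0.077,-0.077,0,0,0]
    - [0.105,-0.028,0,0,0]
    - [0.105,0.028,0,0,0]
    - [0.077,0.077,0,0,0]
    - [0.028,0.105,0,0,0]
    - [-0.028,0.105,0,0,0]
    - [-0.077,0.077,0,0,0]
    - [-0.105,0.028,0,0,0]
    - [-0.105,-0.028,0,0,0]
    - [-0.077,-0.077,0,0,0]
    - [-0.028,-0.105,0,0,0]

```text
time: 54.03
ee_pos: [0.5117, -0.2042, 0.0992]
tool_rot: [0.998, 0.063, -0.005, 0.003]
contact_force: [7.6, -0.6, -7.7]
opening: 0.184
gripper_force: 11.9
```

>>> carry_out:
  commands:
    - [0,0,0,0,0]
    - [0,0,0,0,0]
    - [0,0,0,0,0.45]
    - [0,0,0,0,0.45]
    - [0,0,0,0,0.45]
    - [0,0,0,0,0.45]
    - [0,0,-0.15,0,0.45]
    - [0,0,-0.15,0,0.45]
    - [0,0,-0.05,0,0.45]
    - [0,0,0,0,0.45]

```text
time: 54.87
ee_pos: [0.5146, -0.2027, 0.1707]
tool_rot: [0.998, 0.065, -0.004, 0.003]
contact_force: [0.5, 0.2, 0.2]
opening: 0.452
gripper_force: 0.0
```

```bash
python3 hd.py; python3 -c "
from h import *
T=np.load('pics/w3.npz')['T'];print('lid old',won(T,400*.7,220*.7,.009))
print(tool([.46,.16,.19]))"
```

```text
t 54.8667 ee [ 0.5146 -0.2027  0.1707] yaw 0.12941388974695536 n 388 h [ 0.5119 -0.201 ] rad 0.0411 phi 0.5 to handle units -0.0124 -0.0102
stations clockwise from port [(0, 208, np.float64(0.0232)), (1, 179, np.float64(0.0572)), (2, 177, np.float64(0.0571)), (3, 225, np.float64(0.0571)), (4, 319, np.float64(0.057)), (5, 339, np.float64(0.057))]
lid old [0.44469841 0.16805657 0.009     ]
[-0.0316 -1.8315 -0.1133]
```

All four mounts are loaded, the empty pocket is under the port, and the crank is at its pointer. Back to the lid.

>>> carry_out:
  commands:
    - [-0.003,-0.183,-0.011,0,0.4]
    - [-0.003,-0.183,-0.011,0,0.4]
    - [-0.003,-0.183,-0.011,0,0.4]
    - [-0.003,-0.183,-0.011,0,0.4]
    - [-0.003,-0.183,-0.011,0,0.4]
    - [-0.003,-0.183,-0.011,0,0.4]
    - [-0.003,-0.183,-0.011,0,0.4]
    - [-0.003,-0.183,-0.011,0,0.4]
    - [-0.003,-0.183,-0.011,0,0.4]
    - [-0.003,-0.183,-0.011,0,0.4]
    - [0,0,0,0,0.4]
    - [0,0,0,0,0.4]

```text
time: 55.92
ee_pos: [0.4583, 0.1625, 0.1879]
tool_rot: [0.998, 0.068, -0.007, 0.002]
contact_force: [-0.3, -1.4, -0.3]
opening: 0.404
gripper_force: 0.0
```

```bash
python3 - <<'E'
from h import *
s=env.read_state();print(s["time"],np.round(s["ee_pos"],4),yaw())
T=wpose();p,d=env.camera("wrist");P=wcloud(T,d);np.savez("pics/w9.npz",T=T,P=P);cv2.imwrite("pics/w9.png",cv2.resize(p[:,:,::-1],(800,600)))
M=(abs(P[...,2]-.0095)<.003)&(np.hypot(P[...,0]-.45,P[...,1]-.17)<.12)
n,l,st,_=cv2.connectedComponentsWithStats(M.astype(np.uint8))
for i in range(1,n):
    if st[i,4]>500:
        c,r=cv2.minEnclosingCircle(P[l==i][:,:2].astype(np.float32));print("lid",np.round(c,4),r,st[i,4])
        F=P[(P[...,2]>.024)&(P[...,2]<.037)&(np.hypot(P[...,0]-c[0],P[...,1]-c[1])<.055)]
        if len(F):print("fin",len(F),F.mean(0).round(4),"dir",np.arctan2(*(np.array(c)-F.mean(0)[:2])[::-1]),cv2.minAreaRect(F[:,:2].astype(np.float32)*1000))
E
```

```text
55.9167 [0.4583 0.1625 0.1879] 0.1357316420129306
lid [0.4435 0.168 ] 0.05370127409696579 8548
fin 237 [0.4116 0.1535 0.032 ] dir 0.42857356092776555 ((410.2148132324219, 153.22793579101562), (24.09807777404785, 8.161676406860352), 24.112272262573242)
```

View pics/w9.png

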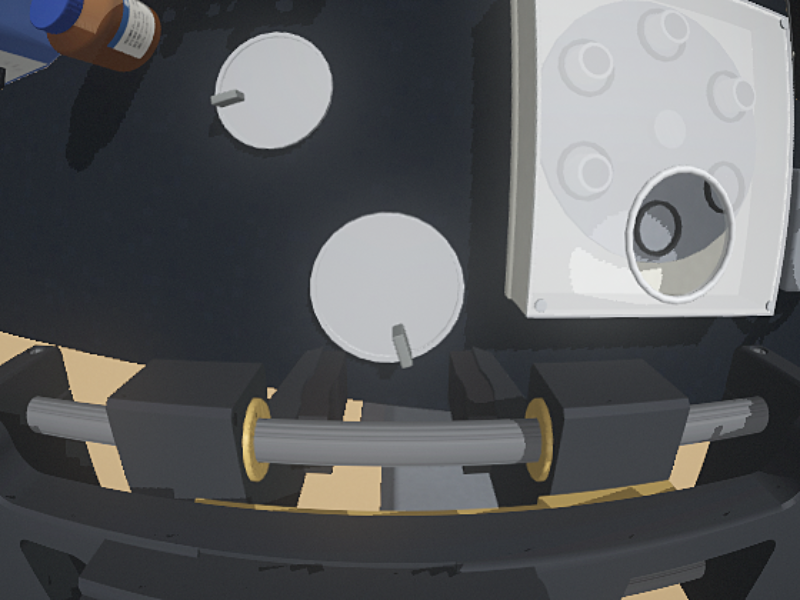

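The lid at (387,287) is undisturbed, with its fin at (402,345). The mounts show through the cover at (586,65), (665,35), (735,95) and (587,172), with an empty pocket at the port. I'll approach the fin towards its inner end because of the arm's near-reach limit.

```bash
python3 -c "
from h import *
print(tool([.4165,.1557,.1]))"
```

```text
[-0.2048 -0.0085  0.4424]
```

>>> carry_out:
  commands:
    - [-0.07,-0.003,0.14,0,0.3]
    - [-0.07,-0.003,0.15,0,0.3]
    - [-0.065,-0.003,0.15,0,0.3]
    - [0,0,0,-0.94,0.3]
    - [0,0,0,-0.94,0.3]
    - [0,0,0,-0.94,0.3]
    - [0,0,0,0,0.3]
    - [0,0,0,0,0.3]
    - [0,0,0,0,0.3]

```text
time: 56.72
ee_pos: [0.4176, 0.155, 0.1014]
tool_rot: [0.978, 0.209, -0.007, 0.002]
contact_force: [-0.2, 0.4, -0.3]
opening: 0.3
gripper_force: 0.0
```

```bash
python3 -c "
from h import *
s=env.read_state();print(s['ee_pos'],R.from_quat(s['tool_rot']).as_matrix()[:,2],yaw());print(tool([.4165,.1557,.033]))"
```

```text
[0.41761646 0.15499296 0.10137758] [-0.01293601 -0.0062447  -0.99989683] 0.42112848029479105
[ 0.0013 -0.0056  0.3419]
```

>>> carry_out:
  commands:
    - [0,-0.004,0.11,0,0.3]
    - [0,0,0.11,0,0.3]
    - [0,0,0.12,0,0.3]
    - [0,0,0,0,0.3]
    - [0,0,0,0,0.3]
    - [0,0,0,0,0.3]

```text
time: 57.22
ee_pos: [0.4185, 0.1565, 0.0442]
tool_rot: [0.978, 0.21, -0.006, 0.002]
contact_force: [0.2, -0.2, 1.4]
opening: 0.3
gripper_force: 0.0
```

```bash
python3 -c "
from h import *
s=env.read_state();print(s['ee_pos'],R.from_quat(s['tool_rot']).as_matrix()[:,2],yaw(),s['contact_force']);print(tool([.4165,.1557,.033]),tool([.4102,.1532,.033]))"
```

```text
[0.41854989 0.15650311 0.0441704 ] [-0.01063182 -0.00720397 -0.99991753] 0.42412233707034064 [ 0.24968876 -0.19813973  1.35953198]
[-0.0103 -0.0007  0.056 ] [-0.0441 -0.0023  0.0564]
```

Depth is limited by reach here, so I'll pinch the fin's top, drag the lid 35 mm outward on the bench, and regrip deeper.

>>> carry_out:
  commands:
    - [0,0,0,0,0]
    - [0,0,0,0,0]
    - [0,0,0,0,0]
    - [0,0,0,0,0]
    - [0,0,0,0,0]
    - [0.022,0,0,0,0]
    - [0.022,0,0,0,0]
    - [0.022,0,0,0,0]
    - [0.022,0,0,0,0]
    - [0.022,0,0,0,0]
    - [0.022,0,0,0,0]
    - [0.022,0,0,0,0]
  grip_force: 8

```text
time: 58.22
ee_pos: [0.444, 0.1675, 0.0437]
tool_rot: [0.977, 0.211, -0.008, 0.004]
contact_force: [-5.4, -3.2, 10.7]
opening: 0.085
gripper_force: 8.0
```

>>> carry_out:
  commands:
    - [0.022,0,0,0,0]
    - [0,0,0,0,0]
    - [0,0,0,0,0.3]
    - [0,0,0,0,0.3]
    - [0,0,0,0,0.3]
    - [0,0,-0.1,0,0.3]
    - [0,0,-0.15,0,0.3]
    - [0,0,-0.15,0,0.3]
    - [0,0,0,0,0.3]
    - [0,0,0,0,0.3]

```text
time: 59.05
ee_pos: [0.4523, 0.1722, 0.1243]
tool_rot: [0.978, 0.211, -0.005, 0.002]
contact_force: [0.2, 0.5, -0.8]
opening: 0.298
gripper_force: 0.0
```

```bash
cat > ld.py <<'E'
from h import *
s=env.read_state();print(s["time"],np.round(s["ee_pos"],4),yaw())
T=wpose();p,d=env.camera("wrist");P=wcloud(T,d)
M=(abs(P[...,2]-.0095)<.003)&(np.hypot(P[...,0]-.47,P[...,1]-.17)<.12)
n,l,st,_=cv2.connectedComponentsWithStats(M.astype(np.uint8))
for i in range(1,n):
    if st[i,4]>500:
        c,r=cv2.minEnclosingCircle(P[l==i][:,:2].astype(np.float32));print("lid",np.round(c,4),r,st[i,4])
        F=P[(P[...,2]>.024)&(P[...,2]<.037)&(np.hypot(P[...,0]-c[0],P[...,1]-c[1])<.055)]
        if len(F):
            q=cv2.minAreaRect(F[:,:2].astype(np.float32)*1000);print("fin",len(F),q);f=np.array(q[0])/1000;print("to fin",tool([*f,.035]))
E
python3 ld.py
```

```text
59.05 [0.4523 0.1722 0.1243] 0.42474047330901393
lid [0.5549 0.2472] 0.033483218401670456 1782
fin 187 ((562.66650390625, 289.88677978515625), (6.514393329620361, 18.18353843688965), 18.307086944580078)
to fin [ 0.7548 -0.3105  0.4313]
lid [0.4736 0.1814] 0.05365419387817383 14174
fin 373 ((440.0726013183594, 166.60513305664062), (24.211618423461914, 8.034818649291992), 24.31850814819336)
to fin [-0.0577 -0.0016  0.4418]
lid [0.5089 0.0912] 0.058738723397254944 716
fin 1050 ((510.1065979003906, 90.49961853027344), (107.59523010253906, 2.162696361541748), 7.218505382537842)
to fin [0.1044 0.4894 0.4408]
```

>>> carry_out:
  commands:
    - [-0.022,-0.001,0.14,0,0.3]
    - [-0.022,-0.001,0.15,0,0.3]
    - [0,0,0.15,0,0.3]
    - [0,0,0,0,0.3]
    - [0,0,0,0,0.3]
    - [0,0,0,0,0.3]

```text
time: 59.6
ee_pos: [0.442, 0.1682, 0.0355]
tool_rot: [0.977, 0.211, -0.006, 0.002]
contact_force: [-1.1, -0.8, 0.3]
opening: 0.299
gripper_force: 0.0
```

```bash
python3 -c "
from h import *
s=env.read_state();print(s['ee_pos'],R.from_quat(s['tool_rot']).as_matrix()[:,2],yaw(),s['contact_force']);print(tool([.4401,.1666,.035]))"
```

```text
[0.44200851 0.16817548 0.03550114] [-0.01147875 -0.00757928 -0.99990539] 0.4261726083380133 [-1.11722924 -0.76834058  0.28672761]
[-0.0119  0.0032  0.0027]
```

>>> carry_out:
  commands:
    - [0,0,0,0,0]
    - [0,0,0,0,0]
    - [0,0,0,0,0]
    - [0,0,0,0,0]
    - [0,0,0,0,0]
    - [0,0,-0.03,0,0]
    - [0,0,-0.07,0,0]
    - [0,0,-0.1,0,0]
    - [0,0,-0.1,0,0]
    - [0,0,-0.1,0,0]
    - [0,0,-0.1,0,0]
    - [0,0,0,0,0]
  grip_force: 35

```text
time: 60.6
ee_pos: [0.4446, 0.1691, 0.1385]
tool_rot: [0.978, 0.211, -0.004, 0.002]
contact_force: [-0.2, 1.0, 0.7]
opening: 0.086
gripper_force: 35.0
```

>>> carry_out:
  commands:
    - [-0.024,0.123,0,0,0]
    - [-0.024,0.123,0,0,0]
    - [-0.024,0.123,0,0,0]
    - [-0.024,0.123,0,0,0]
    - [-0.024,0.123,0,0,0]
    - [-0.024,0.123,0,0,0]
    - [-0.025,0.124,0,0,0]
    - [-0.025,0.124,0,0,0]
    - [0,0,0,0,0]
    - [0,0,0,0,0]
    - [0,0,0,0,0]
    - [0,0,0,0,0]

```text
time: 61.6
ee_pos: [0.489, -0.0256, 0.1361]
tool_rot: [0.977, 0.212, -0.006, 0.002]
contact_force: [1.5, -0.2, -0.2]
opening: 0.086
gripper_force: 35.0
```

```bash
cat > lh.py <<'E'
from h import *
s=env.read_state();o=s["ee_pos"];print(s["time"],np.round(o,4),yaw(),s["opening"],s["gripper_force"],R.from_quat(s["tool_rot"]).as_matrix()[:,2].round(4),np.round(s["contact_force"],1))
T=wpose();p,d=env.camera("wrist");P=wcloud(T,d);np.savez("pics/lh.npz",T=T,P=P)
y=yaw();c0=o[:2]+.034*np.array([np.cos(y),np.sin(y)]);h=o[2]-.0265
A=P[(np.hypot(P[...,0]-c0[0],P[...,1]-c0[1])<.062)&(abs(P[...,2]-h)<.013)]
for _ in range(3):
    w=np.linalg.lstsq(np.c_[A[:,:2],np.ones(len(A))],A[:,2],rcond=None)[0];e=A[:,2]-np.c_[A[:,:2],np.ones(len(A))]@w;A=A[abs(e)<max(.0025,2*e.std())]
hull=cv2.convexHull(A[:,:2].astype(np.float32))[:,0]
# circle fit to the visible far arc
f=hull[(hull-c0)@[np.cos(y),np.sin(y)]>.0]
b=np.linalg.lstsq(np.c_[2*f,np.ones(len(f))],(f**2).sum(1),rcond=None)[0]
print("tilt",w[:2].round(3),"top z mean",A[:,2].mean().round(4),len(A),"fit c",b[:2].round(4),"r",np.sqrt(b[2]+b[:2]@b[:2]).round(4),"minenc",cv2.minEnclosingCircle(hull))
t=np.array([.5197,-.0145]);print("err port-c",t-b[:2],"tool units",tool([*(o[:2]+t-b[:2]),o[2]]))
E
python3 lh.py
```

```text
61.6 [ 0.489  -0.0256  0.1361] 0.42767637734989217 0.08597487281876216 34.99811410903931 [-0.0113 -0.0063 -0.9999] [ 1.5 -0.2 -0.2]
tilt [-0.004 -0.001] top z mean 0.1095 29225 fit c [ 0.5193 -0.0114] r 0.0531 minenc ((0.5192500352859497, -0.011372613720595837), 0.05355208367109299)
err port-c [ 0.0004094  -0.00313583] tool units [-0.0049  0.0152  0.0003]
```

>>> carry_out:
  commands:
    - [-0.005,0.015,0.04,0,0]
    - [0,0,0.06,0,0]
    - [0,0,0.05,0,0]
    - [0,0,0,0,0]
    - [0,0,0,0,0]
    - [0,0,0,0,0]
    - [0,0,0,0,0]
    - [0,0,0,0,0]
    - [0,0,0,0,0]

```text
time: 62.4
ee_pos: [0.4895, -0.0303, 0.1065]
tool_rot: [0.977, 0.211, -0.006, 0.002]
contact_force: [0.6, -0.5, -0.7]
opening: 0.089
gripper_force: 35.0
```

```bash
python3 lh.py
```

```text
62.4 [ 0.4895 -0.0303  0.1065] 0.4254202903717892 0.08949868964400232 34.99789595603943 [-0.0104 -0.0071 -0.9999] [ 0.6 -0.5 -0.7]
tilt [-0.003 -0.001] top z mean 0.08 29206 fit c [ 0.5198 -0.0162] r 0.0532 minenc ((0.5193791389465332, -0.016318853944540024), 0.053881701081991196)
err port-c [-0.00010483  0.00172128] tool units [ 0.0032 -0.0081 -0.0003]
```

>>> carry_out:
  commands:
    - [0.003,-0.007,0.01,0,0]
    - [0,0,0.015,0,0]
    - [0,0,0.015,0,0]
    - [0,0,0.015,0,0]
    - [0,0,0.015,0,0]
    - [0,0,0,0,0]
    - [0,0,0,0,0]
    - [0,0,0,0,0]

```text
time: 63.12
ee_pos: [0.4891, -0.0289, 0.0922]
tool_rot: [0.977, 0.211, -0.006, 0.002]
contact_force: [-1.0, 0.8, 4.8]
opening: 0.084
gripper_force: 35.0
```

```bash
python3 lh.py
```

```text
63.1167 [ 0.4891 -0.0289  0.0922] 0.42564602611575525 0.0844891081091937 35.00008463859558 [-0.0111 -0.0075 -0.9999] [-1.   0.8  4.8]
tilt [-0.013 -0.004] top z mean 0.0659 29308 fit c [ 0.5193 -0.0147] r 0.0532 minenc ((0.5195447206497192, -0.014716447331011295), 0.053608231246471405)
err port-c [0.00040914 0.00018566] tool units [ 0.0023  0.0001 -0.0001]
```

The lid is seated and centred. I'll release, rise and check.

>>> carry_out:
  commands:
    - [0,0,0,0,0.3]
    - [0,0,0,0,0.3]
    - [0,0,0,0,0.3]
    - [0,0,0,0,0.3]
    - [0,0,-0.05,0,0.3]
    - [0,0,-0.1,0,0.3]
    - [0,0,-0.15,0,0.3]
    - [0,0,-0.15,0,0.3]
    - [0,0,0,0,0.3]
    - [0,0,0,0,0.3]
    - [0,0,0,0,0.3]

```text
time: 64.08
ee_pos: [0.4898, -0.0287, 0.1816]
tool_rot: [0.977, 0.211, -0.007, 0.002]
contact_force: [-0.1, -0.7, -0.8]
opening: 0.299
gripper_force: 0.0
```

```bash
python3 hd.py; python3 - <<'E'
from h import *
T=wpose();p,d=env.camera("wrist");P=wcloud(T,d)
A=P[(np.hypot(P[...,0]-.5197,P[...,1]+.0145)<.07)&(abs(P[...,2]-.066)<.0035)]
w=np.linalg.lstsq(np.c_[A[:,:2],np.ones(len(A))],A[:,2],rcond=None)[0]
print(cv2.minEnclosingCircle(A[:,:2].astype(np.float32)),"z",np.percentile(A[:,2],[2,50,98]).round(4),"tilt",w[:2].round(4))
E
```

```text
t 64.0833 ee [ 0.4898 -0.0287  0.1816] yaw 0.4251442128560532 n 175 h [ 0.5122 -0.1998] rad 0.0407 phi 2.0 to handle units -0.2506 0.826
stations clockwise from port [(0, 2277, np.float64(0.2459)), (1, 405, np.float64(0.057)), (2, 375, np.float64(0.0568)), (3, 182, np.float64(0.0567)), (4, 353, np.float64(0.0568)), (5, 384, np.float64(0.0568))]
((0.5194224715232849, -0.014535164460539818), 0.05373173579573631) z [0.0645 0.0659 0.0673] tilt [-0.0009  0.0007]
```

The lid is flat and centred to under 1 mm, and the crank is at its pointer. Handing in.

```bash
python3 -c "
from workcell import env
print(env.finish_job())"
```

```text
the job is handed in; nothing more can be done
None
```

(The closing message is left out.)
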